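Load two rinse bottles into the free wells of a flap-covered bottle warmer

ROBOT

A 6-joint arm with a two-finger parallel gripper is mounted at the origin on the work surface. World frame = base frame: x ahead of the robot, y to its left, z up, the work surface at z = 0. Lengths are in mm, angles in rad, forces in N, time in s.
With the tool pointing down it reaches from about 275 to 1000 mm from the base axis. Payload 8.4 kg.
Tool frame: the origin (TCP) lies between the finger pads; the fingertips stand 11 mm ahead of it and the grasp point (between the pads) lies 8 mm behind it; z points along the fingers, y is the direction in which the jaws open and shut (so a half turn about z gives the same grasp; the last joint's range is limited). The gripper opens to 85 mm and grips with 20 to 120 N. Pads are 22 mm wide; open, the fingers measure 114 mm over their backs; the gripper's body (76 mm by 85 mm) begins 54 mm behind the grasp point. The pads swing forward as they close: fully open they stand 13 mm farther back than shut.
Start: joints at [-0.002, 0.353, 1.633, -0, 1.155, -0.002], TCP at [625.002, -0, 242.281] pointing down, gripper open.
Joint ranges: [-2.63, 2.63], [-0.92, 2.1], [0.06, 2.66], [-1.3, 4.44], [0, 2.69], [-3.02, 3.02]. Speed limits (rad/s): [2.22, 2.22, 2.79, 3.14, 3.14, 3.14].

INTERFACE

Orientations are given as [roll, pitch, yaw] about the fixed x, y, z axes, in that order (R = Rz(yaw) Ry(pitch) Rx(roll)).
In Python, from rig import r, eyes gives the robot as it stands. The module is installed in compiled form; this text tells all that it offers.
- The arm moves only by the tool servo_tool, never from a script. Its argument "rows" is a list of rows, each a list of 3 entries, a list of its own where there are three numbers: the shift along the world's x, y, z in cm, then the turn about the world's z in rad, then the finger opening in cm, from 0 to 8.54. A call has 1 to 5 rows; each row shifts and turns the commanded pose from where the row before left it; what a row does not reach is not made up. A row lasts 1/12 s, in which the tool goes at most 41.7 mm and 7.16 degrees, less where a joint would pass 70% of its speed; a pose out of reach is approached as far as the arm can. A call is refused whole if a number of a shift passes 4.17 or a number of a turn 0.125, either way. A call with a gripper value outside its range is refused whole. The fingers move at their own pace and stop on an object; "squeeze" is the grip in N (left out, the last holds). Time passes only in rows, so rows that do not move let the fingers close. It gives the time, the measured TCP pose, the force and the opening at its end, in the units of the state.
- r.sense(): the state, without advancing time (a new reading comes with each control period).
- eyes.grab_frame(name): name is "scene" or "side" or "wrist"; returns a dict with "frame" (400x640x3 uint8, red, green, blue), "depth" (400x640 float32, mm along the optical axis (not along the pixel's ray), 0 where there is no reading), "vertical_fov" (degrees; the focal length in pixels is half the picture's height over the tangent of half this angle, whatever the lens; pixels are square), "cx", "cy" (the principal point, pixels), "camera_from_world" (4x4, takes a point from world to camera coordinates); the wrist camera has in their place "hand_eye" (4x4, takes a point from camera to tool coordinates, whose origin is the TCP and whose axes are the flange's). Camera axes: x right, y down, z forward; pixel columns grow to the right and rows downward; lengths in mm; the calibration is good to about 2 mm. A picture is of the moment at which its call begins: read the wrist's pose just before it.
- r.sign_off(): hands the job in, once; it reports no verdict.
The state is a dict: "clock": time; "qpos": joint angles; "qvel": joint speeds; "joint_efforts": joint torques, N m; "eef_pos": TCP position; "tcp_rot": TCP orientation; "contact_force": force on the tool from outside, world axes, zero at the start; "wrist_torque": the same for the moment, N m; "opening": opening from 0.0 (shut) to 1.0 (fully open).
Only numpy, scipy, OpenCV 4.12 (cv2) and the standard library are available. Lean on these libraries where they do the work, as an engineer would, in place of code of your own. Each camera call takes 0.05 s, during which the arm holds its last target.

TASK

Put both tall white flat-sided rinse bottles to warm: lower each one gently, foot first, into a free well of the sloping bottle warmer until it stands fully home on the well's floor, and let go. Sprung flaps hide which of the five wells already hold a short bottle, so feel your way: where a bottle stops half-way, lift it out and try another well. Leave everything else on the worktop where it is.

Things in the scene. Friction and masses are not known exactly. Their poses are not given: they have to be found in the camera images.
- rinse_a_mid (a point): centre (half-way up, 75 mm above the foot) of a tall white flat-sided rinse bottle, loose, upright, 0.17-0.29 kg. Body 36 mm thick (own x) by 56 mm wide (own y), 100 mm high; above it a neck and, from 112 to 150 mm above the foot, a round grey screw cap 34 mm wide, the place to grip. z points from foot to cap. The same when turned half round.
- rinse_b_mid (a point): centre of the second rinse bottle, same as the first
- well0 (a point): centre of the mouth of the well at the row's right end, seen from the robot. The mouth is 46 mm (x, up the slope) by 62 mm (y, along the row), its rim flush with the face; z points out of the well, square to the face, 30 degrees from vertical, leaning to the robot. The well runs straight along -z, 100 mm deep, to a flat floor; a bottle left in it leans on the down-slope wall
- well1 (a point): centre of the second well's mouth, as well0. Every mouth is closed by a steel flap flush with the face, hinged on its up-slope edge; a push of about 2 N swings it inwards, where it folds against the up-slope wall (3 mm thick, reaching 45 mm deep); it springs back when free
- well2 (a point): centre of the third (middle) well's mouth, as well0. Three of the five wells, different ones each time, already hold a short bottle whose cap lies 50 mm below the mouth, out of sight under the flap; a rinse bottle lowered there is stopped hard 50 mm down
- well3 (a point): centre of the fourth well's mouth, as well0. In an empty well a rinse bottle goes 100 mm down to the floor; its neck and cap (50 mm) stay outside and the flap stays folded behind it, pressing it lightly down the slope
- well4 (a point): centre of the fifth well's mouth (left end seen from the robot), as well0
- warmer: bottle warmer: fixed cream case 414 mm long whose top face slopes 30 degrees down towards the robot (lower edge 105 mm, upper edge 162 mm high). In the face is a row of five equal rectangular wells, 76 mm apart. Origin on the worktop 122 mm below the middle mouth's centre; y along the row, x towards the back (124 mm behind the origin)
- rinse_a: the first rinse bottle, origin at the centre of its foot
- rinse_b: the second rinse bottle, origin at the centre of its foot
- amber: bystander: round brown glass medicine bottle, 48 mm wide, 105 mm high; origin under its foot
- dropper: bystander: white round bottle with a pointed tip, 52 mm wide, 130 mm high; origin under its foot
- beaker: bystander: glass beaker, 72 mm wide, 95 mm high, with steel instruments standing out to 165 mm; origin under its foot
- dish: bystander: steel kidney dish about 165 by 90 mm, 38 mm high; origin under it
- cup: bystander: clear plastic cup, 68 mm wide, 85 mm high; origin under its foot
- jar: bystander: low brown jar with a white lid, 64 mm wide, 70 mm high; origin under its foot

How it is judged (in metres and radians):
On the way:
1. one rinse bottle stands home in a free well (((z of rinse_a_mid in the frame of well2 between -0.03 and -0.02 m and x of rinse_a_mid in the frame of well2 between -0.009 and 0.009 m and y of rinse_a_mid in the frame of well2 between -0.161 and 0.161 m and angle between the z axis of rinse_a_mid and the z axis of well2, either way round below 0.122 rad and angle between rinse_a_mid's own z axis and vertical below 0.8 rad) or (z of rinse_b_mid in the frame of well2 between -0.03 and -0.02 m and x of rinse_b_mid in the frame of well2 between -0.009 and 0.009 m and y of rinse_b_mid in the frame of well2 between -0.161 and 0.161 m and angle between the z axis of rinse_b_mid and the z axis of well2, either way round below 0.122 rad and angle between rinse_b_mid's own z axis and vertical below 0.8 rad))), for 0.2 s.
At the end, for the whole second after the job is handed in: Each of the two rinse bottles stands fully home in a well of its own: its centre 25 mm (within 5 mm) below the mouth along the well, within 9 mm of the wells' centre line (in a row, so in a well), its own axis within 7 degrees of the well's, foot down; at rest and let go (z of rinse_a_mid in the frame of well2 between -0.03 and -0.02 m and x of rinse_a_mid in the frame of well2 between -0.009 and 0.009 m and y of rinse_a_mid in the frame of well2 between -0.161 and 0.161 m and angle between the z axis of each of rinse_a_mid, rinse_b_mid and the z axis of well2, either way round below 0.122 rad and angle between each of rinse_a_mid, rinse_b_mid's own z axis and vertical below 0.8 rad and z of rinse_b_mid in the frame of well2 between -0.03 and -0.02 m and x of rinse_b_mid in the frame of well2 between -0.009 and 0.009 m and y of rinse_b_mid in the frame of well2 between -0.161 and 0.161 m and linear speed of each of rinse_a, rinse_b below 0.02 m/s); the robot touches nothing.
It fails at once if a rinse bottle drops or is rammed down in the lower half of a well (faster than 0.45 m/s) ((z of rinse_a_mid in the frame of well2 between -0.04 and 0.02 m and x of rinse_a_mid in the frame of well2 between -0.025 and 0.025 m and y of rinse_a_mid in the frame of well2 between -0.17 and 0.17 m and linear speed of rinse_a above 0.45 m/s) or (z of rinse_b_mid in the frame of well2 between -0.04 and 0.02 m and x of rinse_b_mid in the frame of well2 between -0.025 and 0.025 m and y of rinse_b_mid in the frame of well2 between -0.17 and 0.17 m and linear speed of rinse_b above 0.45 m/s)).
It fails at once if a bystander is pushed more than 30 mm or tipped over (distance of any of amber, dropper, beaker, dish, cup, jar from where it was at the start of the episode above 0.03 m or angle between any of amber, dropper, beaker, dish, cup, jar's own z axis and vertical above 0.5 rad).
It also fails if it takes over 72 s, if anything falls off the work surface, if the arm or the gripper's body presses on something with over 40 N, if the wrist force passes 120 N, or if a joint passes its speed limit or range.

## Working session

There is one attempt and no reset: what is moved stays moved. The work goes in short steps, Python scripts to look and compute and a tool call to move; the robot and the scene stay as the last step left them, time stands still between calls to the robot, and variables do not carry over. Pictures are saved under pics/ and viewed, and the job is handed in when it is done.

Besides the shell and the picture viewer there is one more tool, called after "Request:" in YAML: its name, and indented under it one key for each argument. servo_tool: Moves the arm, as the interface text tells. Its arguments: {"type":"object","properties":{"rows":{"type":"array"},"squeeze":{"type":"number"}},"required":["rows"]}

```bash
mkdir -p pics; cat > h.py <<'E'
import numpy as np, cv2
from rig import r, eyes
def K(f):
    h=f["frame"].shape[0]; fl=h/2/np.tan(np.radians(f["vertical_fov"])/2); return fl,f["cx"],f["cy"]
def grab(n,save=None):
    f=eyes.grab_frame(n)
    if save: cv2.imwrite(f"pics/{save}.png",cv2.cvtColor(f["frame"],cv2.COLOR_RGB2BGR))
    return f
def cloud(f,T=None):
    fl,cx,cy=K(f); d=f["depth"].astype(float); v,u=np.mgrid[:d.shape[0],:d.shape[1]]
    P=np.stack([(u-cx)/fl*d,(v-cy)/fl*d,d],-1)
    if T is None: T=np.linalg.inv(f["camera_from_world"])
    W=P@T[:3,:3].T+T[:3,3]; W[d<=0]=np.nan
    return W
E
python3 - <<'E'
from h import *
s=r.sense(); print(s)
for n in("scene","side","wrist"):
    f=grab(n,n+"0"); np.savez(f"{n}0.npz",**f)
    print(n,f["vertical_fov"],f["cx"],f["cy"]); print(np.round(f.get("camera_from_world",f.get("hand_eye")),3))
E
```

```text
{'clock': 0.0, 'qpos': array([-2.40351895e-03,  3.53624094e-01,  1.63418078e+00, -1.19510129e-06,
        1.15519322e+00, -2.35805926e-03]), 'qvel': array([ 1.37621569e-03,  3.49305470e-04, -3.64355713e-04, -2.12400499e-03,
        6.31075572e-05, -8.57202092e-04]), 'joint_efforts': array([-2.03471049e-03, -6.05236173e+01, -3.42063046e+01, -2.62302356e-04,
        9.48130677e-03,  3.61521288e-06]), 'eef_pos': array([ 6.24515302e+02, -1.39558987e-03,  2.41556737e+02]), 'tcp_rot': array([-3.14018722e+00, -2.22141893e-06,  1.57075135e+00]), 'contact_force': array([ 0.44287962,  0.10385693, -0.18945266]), 'wrist_torque': array([ 0.00436375, -0.00224445,  0.02878176]), 'opening': 1.0033646502453277}
scene 45.77876255986064 313.17188397779915 196.87534333756903
[[-4.090000e-01  9.130000e-01 -9.000000e-03  2.118590e+02]
 [ 5.780000e-01  2.510000e-01 -7.760000e-01 -2.346210e+02]
 [-7.060000e-01 -3.220000e-01 -6.300000e-01  1.953993e+03]
 [ 0.000000e+00  0.000000e+00  0.000000e+00  1.000000e+00]]
side 54.50739253723574 318.37273323098185 194.28827363853085
[[-9.83000e-01 -1.83000e-01 -1.00000e-03  5.36707e+02]
 [-1.37000e-01  7.40000e-01 -6.58000e-01  1.40779e+02]
 [ 1.22000e-01 -6.47000e-01 -7.53000e-01  9.80698e+02]
 [ 0.00000e+00  0.00000e+00  0.00000e+00  1.00000e+00]]
wrist 60.677519339799154 316.3981207683367 202.82390016514609
[[-1.00000e-03 -9.57000e-01 -2.91000e-01  7.48330e+01]
 [ 1.00000e+00 -1.00000e-03  0.00000e+00  1.13600e+00]
 [-0.00000e+00 -2.91000e-01  9.57000e-01 -1.32277e+02]
 [ 0.00000e+00  0.00000e+00  0.00000e+00  1.00000e+00]]
```

View pics/scene0.png

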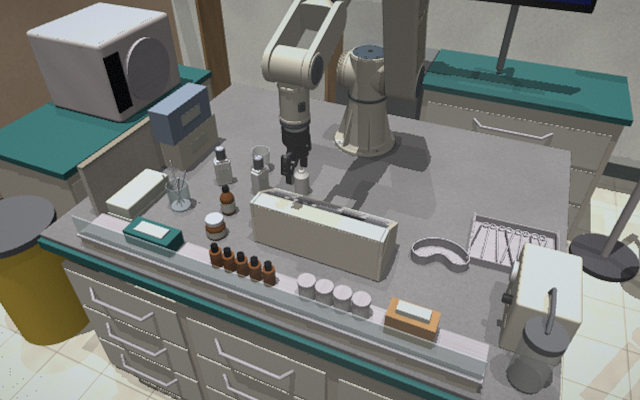

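View pics/side0.png

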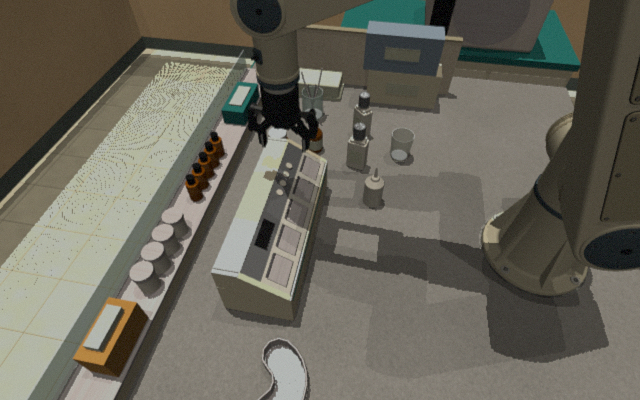

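View pics/wrist0.png

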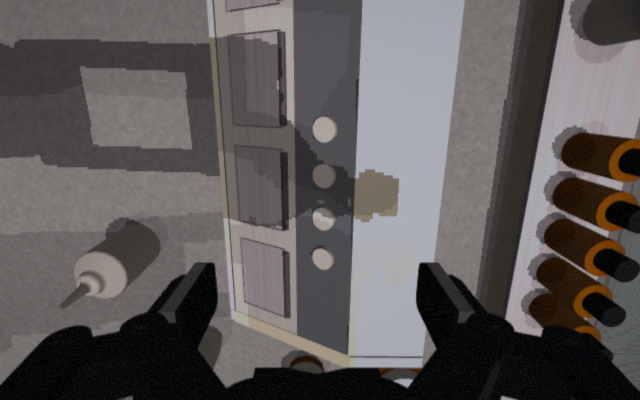

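```bash
python3 - <<'E'
from h import *
for n in("side","scene"):
    f=dict(np.load(n+"0.npz")); W=cloud(f)
    np.save(n+"W.npy",W)
    # height map listing
    z=W[...,2]
    m=(z>108)&(z<165)&(W[...,1]<60)&(W[...,1]>-450)&(W[...,0]<1000)&(W[...,0]>250)
    k,l,st,c=cv2.connectedComponentsWithStats(m.astype(np.uint8))
    print(n)
    for i in range(1,k):
        if st[i,4]>25:
            P=W[l==i]; print(st[i],np.round(np.min(P,0)),np.round(np.max(P,0)),np.round(np.median(P,0)))
f=np.load("side0.npz"); im=cv2.cvtColor(f["frame"],cv2.COLOR_RGB2BGR)
cv2.imwrite("pics/side_b.png",cv2.resize(im[60:260,240:440],None,fx=3,fy=3,interpolation=cv2.INTER_CUBIC))
f=np.load("scene0.npz"); im=cv2.cvtColor(f["frame"],cv2.COLOR_RGB2BGR)
cv2.imwrite("pics/scene_b.png",cv2.resize(im[130:280,150:410],None,fx=3,fy=3,interpolation=cv2.INTER_CUBIC))
E
```

```text
side
[161  72  71 116 740] [ 927. -450.  108.] [936.  60. 133.] [ 930. -142.  121.]
[229  86  22  20 144] [ 847. -410.  108.] [ 888. -306.  112.] [ 868. -355.  109.]
[356  92  15  20 193] [ 453. -387.  108.] [ 497. -348.  154.] [ 474. -360.  138.]
[350 123  17  20 225] [ 451. -236.  108.] [ 495. -202.  154.] [ 471. -211.  138.]
[185 132  37  57 586] [ 850. -156.  108.] [886.  45. 135.] [865. -48. 119.]
[ 248  137   77   73 3297] [ 550. -123.  108.] [704.  60. 165.] [624. -21. 150.]
scene
[215 145  13  17 148] [ 455. -397.  108.] [ 499. -351.  156.] [ 485. -366.  136.]
[253 154  13  19 159] [ 457. -241.  108.] [ 500. -203.  157.] [ 484. -219.  135.]
[ 250  188   76   45 1806] [ 549. -124.  108.] [710.  60. 165.] [691. -30. 151.]
[136 221  33  17 201] [ 848. -411.  108.] [ 893. -308.  113.] [ 871. -361.  110.]
[110 228 158  63 952] [ 927. -450.  108.] [939.  60. 134.] [ 934. -170.  121.]
[209 242  13  13 111] [ 853. -156.  108.] [ 887. -123.  136.] [ 875. -137.  118.]
[222 247  13  14 108] [ 853. -115.  108.] [888. -82. 135.] [875. -95. 117.]
[235 251  13  13 108] [856. -73. 108.] [886. -38. 135.] [875. -54. 120.]
[249 255  12  14 107] [854. -31. 108.] [888.   2. 136.] [876. -11. 118.]
[262 260  13  14 119] [856.  11. 108.] [888.  42. 136.] [875.  30. 119.]
```

View pics/side_b.png

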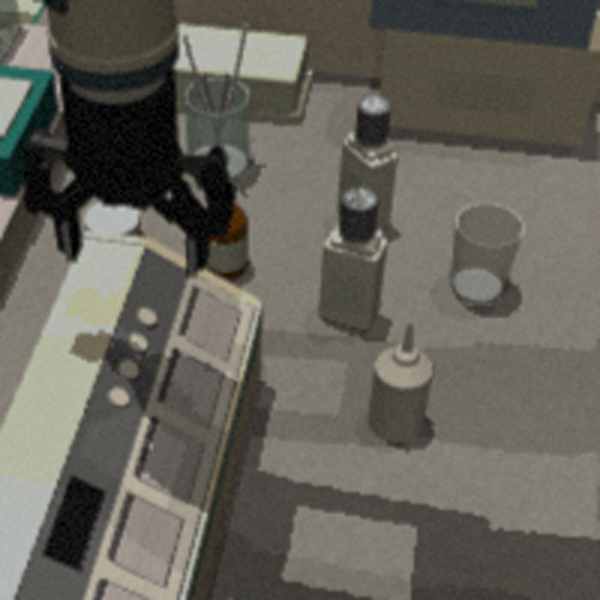

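View pics/scene_b.png

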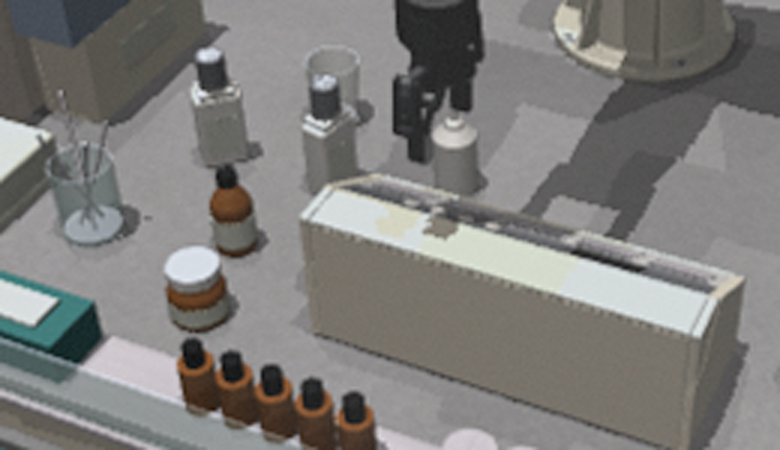

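```bash
python3 - <<'E'
from h import *
W={n:np.load(n+"W.npy") for n in("side","scene")}
for c in [(475,-370),(476,-220)]:
    for n in W:
        P=W[n].reshape(-1,3); P=P[np.hypot(P[:,0]-c[0],P[:,1]-c[1])<60]
        cap=P[(P[:,2]>143)&(P[:,2]<160)]; top=P[P[:,2]>148]
        (cx,cy),rr=cv2.minEnclosingCircle(cap[:,:2].astype(np.float32))
        b=P[(P[:,2]>20)&(P[:,2]<106)]
        rect=cv2.minAreaRect(b[:,:2].astype(np.float32))
        sh=P[(P[:,2]>96)&(P[:,2]<106)]
        rs=cv2.minAreaRect(sh[:,:2].astype(np.float32)) if len(sh)>4 else None
        print(n,c,"cap",round(cx),round(cy),round(rr,1),"topmed",np.round(np.median(top,0)),len(top),"\n body",np.round(rect[0]),np.round(rect[1]),rect[2],"sh",rs,len(sh))
    # combined
    A=np.vstack([W[n].reshape(-1,3) for n in W]); A=A[(np.hypot(A[:,0]-c[0],A[:,1]-c[1])<60)]
    b=A[(A[:,2]>20)&(A[:,2]<106)]
    print("comb",cv2.minAreaRect(b[:,:2].astype(np.float32)))
    im=np.full((480,480,3),255,np.uint8)
    for p in b:
        cv2.circle(im,(int(240+(p[0]-c[0])*4),int(240-(p[1]-c[1])*4)),1,(0,int(p[2]*2),200),-1)
    for p in A[A[:,2]>140]: cv2.circle(im,(int(240+(p[0]-c[0])*4),int(240-(p[1]-c[1])*4)),1,(255,0,0),-1)
    cv2.imwrite(f"pics/top{-c[1]}.png",im)
# warmer
A=np.vstack([W[n].reshape(-1,3) for n in W])
m=(A[:,0]>530)&(A[:,0]<730)&(A[:,1]>-150)&(A[:,1]<400)
B=A[m]
for n in W:
    P=W[n].reshape(-1,3); P=P[(P[:,0]>530)&(P[:,0]<730)&(P[:,1]>-150)&(P[:,1]<400)]
    hi=P[(P[:,2]>80)&(P[:,2]<175)]
    print(n,cv2.minAreaRect(hi[:,:2].astype(np.float32)))
    S=P[(P[:,2]>112)&(P[:,2]<155)]
    # RANSAC-free iterative plane
    for k in range(8):
        G=np.c_[S[:,:2],np.ones(len(S))]; co,*_=np.linalg.lstsq(G,S[:,2],rcond=None); res=S[:,2]-G@co; S=S[np.abs(res)<max(3,2*res.std())]
    nrm=np.array([-co[0],-co[1],1]);nrm/=np.linalg.norm(nrm)
    print(n,"slope n",nrm,np.degrees(np.arccos(nrm[2])),"yaw",np.degrees(np.arctan2(-nrm[1],-nrm[0])),len(S),res.std(),co)
E
python3 -c "
import cv2,numpy as np
a=cv2.imread('pics/top370.png');b=cv2.imread('pics/top220.png');cv2.imwrite('pics/tops.png',cv2.resize(np.hstack([a,b]),(800,400)))"
```

```text
side (475, -370) cap 476 -371 18.3 topmed [ 475. -368.  151.] 66 
 body [ 479. -359.] [31. 63.] 73.06346893310547 sh ((477.80499267578125, -358.3534851074219), (29.17505645751953, 59.06053161621094), 75.71098327636719) 65
scene (475, -370) cap 479 -373 20.3 topmed [ 480. -373.  151.] 49 
 body [ 482. -369.] [38. 56.] 40.64328384399414 sh ((480.0732421875, -370.0946044921875), (34.50804901123047, 55.06431198120117), 44.90192413330078) 54
comb ((478.8810119628906, -367.7469177246094), (41.653099060058594, 61.387577056884766), 47.038429260253906)
side (476, -220) cap 472 -221 17.3 topmed [ 472. -219.  151.] 82 
 body [ 473. -218.] [36. 57.] 78.18842315673828 sh ((472.197021484375, -218.37191772460938), (34.34161376953125, 55.23589324951172), 78.18842315673828) 82
scene (476, -220) cap 474 -224 17.7 topmed [ 477. -224.  151.] 46 
 body [ 485. -213.] [38. 62.] 44.38984298706055 sh ((484.846435546875, -215.0964813232422), (31.170326232910156, 56.751365661621094), 37.54142761230469) 52
comb ((474.72882080078125, -221.93695068359375), (42.40008544921875, 62.69685745239258), 76.9758529663086)
side ((624.5105590820312, 85.78915405273438), (417.6896057128906, 160.3311004638672), 89.440185546875)
side slope n [-0.50114462  0.00506047  0.86534875] 30.07744819022583 yaw -0.578542530917293 4932 1.3161680502536741 [ 5.79124454e-01 -5.84789173e-03 -2.12389984e+02]
scene ((625.626708984375, 83.69306182861328), (417.27606201171875, 168.84866333007812), 89.79962158203125)
scene slope n [-3.19154196e-02 -5.15063594e-05  9.99490572e-01] 1.8289318076968941 yaw 0.09246610211381104 2354 12.417155645902033 [3.19316865e-02 5.15326116e-05 1.12763237e+02]
```

View pics/tops.png

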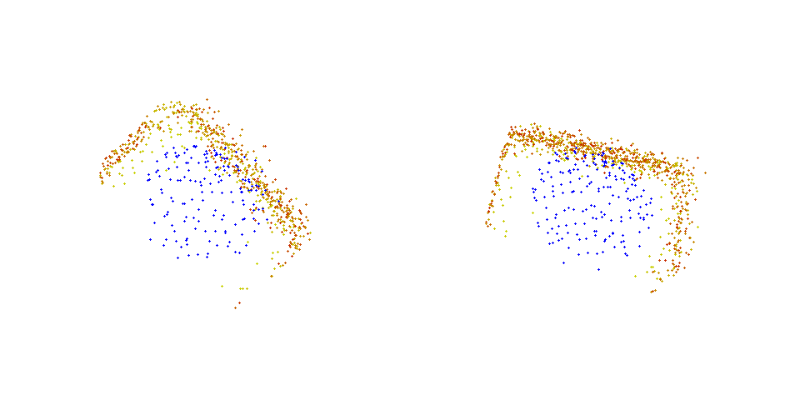

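```bash
python3 - <<'E'
from h import *
W={n:np.load(n+"W.npy") for n in("side","scene")}
A=np.vstack([W[n].reshape(-1,3) for n in W])
m=(A[:,2]>25)&(A[:,2]<170)&(A[:,0]>250)&(A[:,0]<720)&(A[:,1]<60)&(A[:,1]>-560)&~((A[:,0]>535)&(A[:,1]>-135))
im=np.full((620,500),0,np.uint8)
P=A[m]
for p in P: im[int(60-p[1]),int(p[0]-250)]=255
im=cv2.dilate(im,np.ones((5,5)))
k,l,st,c=cv2.connectedComponentsWithStats(im)
for i in range(1,k):
    if st[i,4]>200:
        q=P[[l[int(60-p[1]),int(p[0]-250)]==i for p in P]]
        print("x",np.round([q[:,0].min(),q[:,0].max()]),"y",np.round([q[:,1].min(),q[:,1].max()]),"zmax",round(q[:,2].max()))
f=np.load("wrist0.npz"); im=cv2.cvtColor(f["frame"],cv2.COLOR_RGB2BGR)
cv2.imwrite("pics/wz.png",cv2.resize(im[0:340,200:310],None,fx=3,fy=1.76,interpolation=cv2.INTER_CUBIC))
f=np.load("side0.npz"); im=cv2.cvtColor(f["frame"],cv2.COLOR_RGB2BGR)
cv2.imwrite("pics/sz.png",cv2.resize(im[130:320,215:335],None,fx=3.1,fy=3.1,interpolation=cv2.INTER_CUBIC))
E
```

```text
x [386. 443.] y [-116.  -63.] zmax 130
x [442. 508.] y [-248. -197.] zmax 157
x [691. 720.] y [-276. -214.] zmax 78
x [584. 638.] y [-293. -242.] zmax 110
x [311. 384.] y [-324. -252.] zmax 90
x [445. 508.] y [-393. -340.] zmax 156
x [613. 693.] y [-476. -399.] zmax 170
x [574. 720.] y [-560. -529.] zmax 69
x [250. 505.] y [-560. -543.] zmax 170
```

View pics/wz.png

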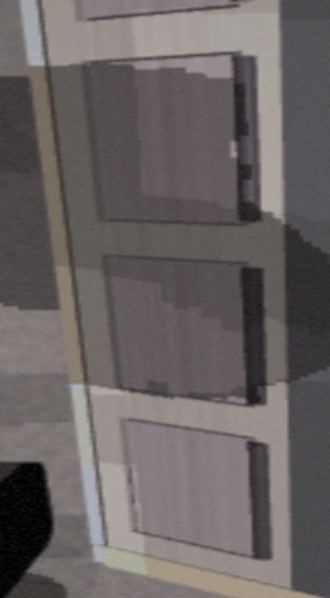

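View pics/sz.png

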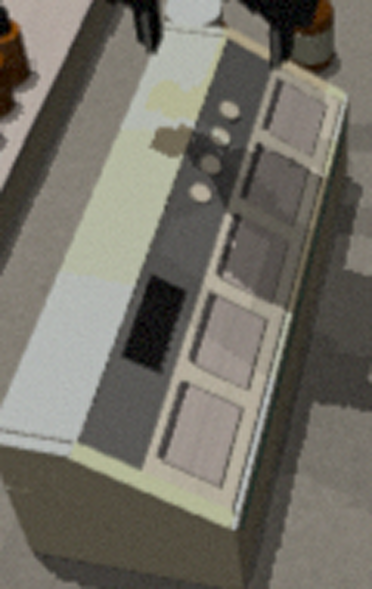

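```bash
cat >> h.py <<'E'
from scipy.spatial.transform import Rotation as Ro
def Twrist(f,s):
    T=np.eye(4); T[:3,:3]=Ro.from_euler('xyz',s["tcp_rot"]).as_matrix(); T[:3,3]=s["eef_pos"]; return T@f["hand_eye"]
def cast(f,T,uv,n,d):
    fl,cx,cy=K(f); ray=T[:3,:3]@np.array([(uv[0]-cx)/fl,(uv[1]-cy)/fl,1]); o=T[:3,3]
    return o+ray*((d-n@o)/(n@ray))
E
python3 - <<'E'
from h import *
f=dict(np.load("wrist0.npz")); s=r.sense(); T=Twrist(f,s)
W=cloud(f,T)
S=W[0:330,225:330].reshape(-1,3); S=S[np.isfinite(S[:,0])]; S=S[(S[:,2]>106)&(S[:,2]<160)&(S[:,0]>545)]
for k in range(10):
    G=np.c_[S[:,:2],np.ones(len(S))]; co,*_=np.linalg.lstsq(G,S[:,2],rcond=None); res=S[:,2]-G@co; S=S[np.abs(res)<max(2,2*res.std())]
print("wrist plane",co,len(S),res.std(), np.degrees(np.arctan(co[0])))
n=np.array([-.5,0,.866])
d=np.median(S@n); print("d",d, "x at z122:",(d-.866*122)/-.5)
w={0:[(241.7,238.6),(245.7,300),(288,250),(290,318)],1:[(235.7,144.9),(236,220.5),(287.7,149.4),(287.7,230)],2:[(228.3,34),(234.3,125),(285,31),(286,125)]}
for k,c in w.items():
    P=np.array([cast(f,T,q,n,d) for q in c]); print(k,np.round(P,1).tolist(),np.round(P.mean(0),1))
# depth edges of warmer: right end and front
f2=dict(np.load("side0.npz")); T2=np.linalg.inv(f2["camera_from_world"])
W2=np.load("sideW.npy"); q=W2.reshape(-1,3); q=q[(q[:,0]>555)&(q[:,0]<640)&(q[:,1]>-120)&(q[:,1]<350)&(q[:,2]>100)&(q[:,2]<160)]
d2=np.median(q@n); print("side d",d2)
# side corners of wells from zoom (x/3.1+215,y/3.1+130)
z={0:[(283,75),(331,95),(263,125),(306,158)],3:[(214,292),(271,318),(190,352),(246,388)],4:[(185,383),(242,400),(160,460),(222,485)],2:[(238,215),(292,240),(218,270),(275,303)],1:[(262,146),(310,166),(240,198),(293,230)]}
for k in sorted(z):
    P=np.array([cast(f2,T2,(a/3.1+215,b/3.1+130),n,d2) for a,b in z[k]]); print(k,np.round(P[:,:2],0).tolist(),np.round(P.mean(0),1))
E
```

```text
wrist plane [ 5.80681791e-01 -3.85876624e-03 -2.15265534e+02] 30552 0.6662058793976532 30.14295507033807
d -184.80055843194327 x at z122: 580.9051168638865
0 [[563.8, -35.7, 112.1], [563.6, -93.9, 112.0], [604.0, -35.3, 135.3], [604.1, -95.6, 135.4]] [583.9 -65.1 123.7]
1 [[564.3, 41.4, 112.4], [559.6, -20.7, 109.7], [605.8, 41.3, 136.4], [604.2, -18.9, 135.5]] [583.5  10.8 123.5]
2 [[564.5, 118.1, 112.5], [564.3, 56.2, 112.4], [606.0, 115.8, 136.5], [605.0, 57.9, 135.9]] [584.9  87.  124.3]
side d -183.73470083572965
0 [[597.0, -104.0], [557.0, -111.0], [601.0, -40.0], [564.0, -31.0]] [579.8 -71.3 122.6]
1 [[597.0, -19.0], [559.0, -25.0], [601.0, 40.0], [559.0, 44.0]] [579.2  10.1 122.3]
2 [[599.0, 56.0], [558.0, 54.0], [601.0, 111.0], [559.0, 115.0]] [579.3  84.1 122.3]
3 [[600.0, 131.0], [559.0, 129.0], [603.0, 185.0], [563.0, 192.0]] [581.  159.3 123.3]
4 [[600.0, 209.0], [563.0, 203.0], [601.0, 269.0], [562.0, 268.0]] [581.6 237.1 123.6]
```

Request:
servo_tool:
  rows:
    - [[-1.9,-2.76,0],-0.057,8.0]
    - [[-1.9,-2.76,0],-0.057,8.0]
    - [[-1.9,-2.76,0],-0.057,8.0]
    - [[-1.9,-2.76,0],-0.057,8.0]
    - [[-1.9,-2.76,0],0,8.0]
  squeeze: 25

```text
clock: 0.57
eef_pos: [528.8, -138.9, 242.0]
tcp_rot: [-3.141, 0.0, 1.34]
contact_force: [0.0, -0.9, 0.1]
opening: 0.938
```

Request:
servo_tool:
  rows:
    - [[-1.9,-2.76,0],0,8.0]
    - [[-1.9,-2.76,0],0,8.0]
    - [[-1.8,-2.76,0],0,8.0]
    - [[0,0,-2.0],0,8.0]
    - [[0,0,0],0,8.0]

```text
clock: 0.98
eef_pos: [471.7, -221.5, 220.0]
tcp_rot: [-3.138, -0.001, 1.34]
contact_force: [-1.4, 0.4, -1.9]
opening: 0.937
```

```bash
python3 - <<'E'
from h import *
s=r.sense(); print({k:np.round(v,3) for k,v in s.items()})
f=grab("wrist","w1"); W=cloud(f,Twrist(f,s))
P=W.reshape(-1,3); c=(474,-221); P=P[np.hypot(P[:,0]-c[0],P[:,1]-c[1])<55]
cap=P[(P[:,2]>140)&(P[:,2]<158)]; print(cv2.minEnclosingCircle(cap[:,:2].astype(np.float32)),np.median(cap,0))
b=P[(P[:,2]>60)&(P[:,2]<106)];print(cv2.minAreaRect(b[:,:2].astype(np.float32)))
E
```

```text
{'clock': np.float64(0.983), 'qpos': array([-0.442,  0.218,  1.874, -0.   ,  1.053, -0.211]), 'qvel': array([ 0.042, -0.009, -0.034,  0.011,  0.067,  0.014]), 'joint_efforts': array([ -1.656, -50.585, -34.541,  -0.234,  -0.896,  -0.261]), 'eef_pos': array([ 471.69 , -221.47 ,  220.005]), 'tcp_rot': array([-3.138e+00, -1.000e-03,  1.340e+00]), 'contact_force': array([-1.395,  0.438, -1.929]), 'wrist_torque': array([-0.016, -0.008, -0.007]), 'opening': np.float64(0.937)}
((474.76617431640625, -221.65084838867188), 17.041484832763672) [ 475.10345329 -219.91433229  150.39766817]
((474.9643859863281, -220.3890380859375), (34.28300476074219, 56.08907699584961), 76.8480453491211)
```

View pics/w1.png

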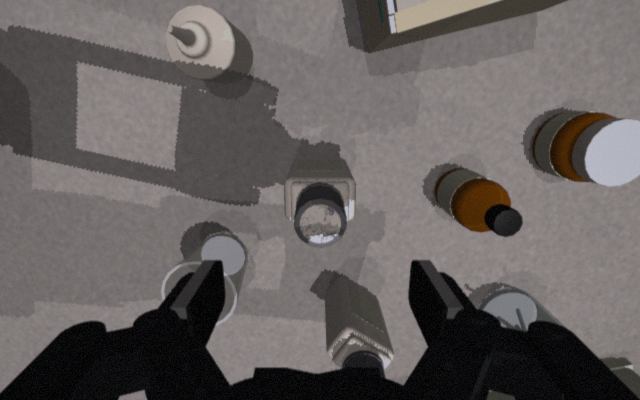

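Request:
servo_tool:
  rows:
    - [[0.3,0.05,-2.5],0,7.0]
    - [[0,0,-3.0],0,7.0]
    - [[0,0,-2.5],0,7.0]
    - [[0,0,-1.5],0,7.0]
    - [[0,0,0],0,7.0]

```text
clock: 1.45
eef_pos: [475.9, -218.6, 124.7]
tcp_rot: [-3.137, -0.001, 1.344]
contact_force: [-1.8, 0.1, -0.3]
opening: 0.819
```

Request:
servo_tool:
  rows:
    - [[0,0,0],0,2.5]
    - [[0,0,0],0,2.5]
    - [[0,0,0],0,2.5]
    - [[0,0,0],0,2.5]
    - [[0,0,0],0,2.5]

```text
clock: 1.87
eef_pos: [477.5, -220.5, 128.7]
tcp_rot: [3.14, 0.0, 1.343]
contact_force: [-2.5, 2.1, 6.8]
opening: 0.397
```

Request:
servo_tool:
  rows:
    - [[0,0,1.0],0,2.5]
    - [[0,0,2.0],0,2.5]
    - [[0.5,2.0,1.0],-0.112,2.5]
    - [[0.5,2.0,0],-0.112,2.5]
    - [[0.5,2.0,0],-0.112,2.5]
  squeeze: 60

```text
clock: 2.28
eef_pos: [492.9, -160.1, 169.1]
tcp_rot: [3.139, -0.001, 1.0]
contact_force: [0.7, -0.6, -2.9]
opening: 0.381
```

Request:
servo_tool:
  rows:
    - [[0.5,2.0,0],-0.112,2.5]
    - [[0.4,2.0,0],-0.112,2.5]
    - [[0,2.0,0],-0.112,2.5]
    - [[0,2.0,0],-0.112,2.5]
    - [[0,2.0,0],-0.112,2.5]

```text
clock: 2.7
eef_pos: [501.2, -59.4, 168.2]
tcp_rot: [3.141, -0.001, 0.441]
contact_force: [-0.5, 0.4, -2.9]
opening: 0.387
```

Request:
servo_tool:
  rows:
    - [[0,2.0,0],-0.112,2.5]
    - [[0,2.0,0],-0.112,2.5]
    - [[0,2.0,-0.5],-0.112,2.5]
    - [[0,1.0,-1.0],-0.112,2.5]
    - [[0,0,-1.0],0,2.5]

```text
clock: 3.12
eef_pos: [501.6, 11.5, 143.1]
tcp_rot: [-3.141, -0.002, -0.006]
contact_force: [-0.8, 0.7, -3.6]
opening: 0.382
```

```bash
python3 - <<'E'
from h import *
s=r.sense(); print({k:np.round(v,3) for k,v in s.items()})
f=grab("side","s2"); im=cv2.imread("pics/s2.png"); cv2.imwrite("pics/s2z.png",cv2.resize(im[60:300,230:470],None,fx=2.5,fy=2.5))
W=cloud(f); P=W.reshape(-1,3); e=s["eef_pos"]; P=P[np.hypot(P[:,0]-e[0],P[:,1]-e[1])<55]
b=P[(P[:,2]<110)&(P[:,2]>12)]; print(cv2.minAreaRect(b[:,:2].astype(np.float32)),b[:,2].min())
E
```

```text
{'clock': np.float64(3.117), 'qpos': array([2.000e-02, 2.880e-01, 1.985e+00, 1.000e-03, 8.670e-01, 1.596e+00]), 'qvel': array([-0.035,  0.191,  0.099, -0.019, -0.277, -0.251]), 'joint_efforts': array([  1.018, -51.854, -28.584,   0.126,   0.459,   2.424]), 'eef_pos': array([501.6  ,  11.475, 143.14 ]), 'tcp_rot': array([-3.141e+00, -2.000e-03, -6.000e-03]), 'contact_force': array([-0.764,  0.747, -3.636]), 'wrist_torque': array([-0.045,  0.005, -0.014]), 'opening': np.float64(0.382)}
((517.6242065429688, 11.981330871582031), (64.8120346069336, 77.45685577392578), 89.12340545654297) 12.369191525157476
```

View pics/s2z.png

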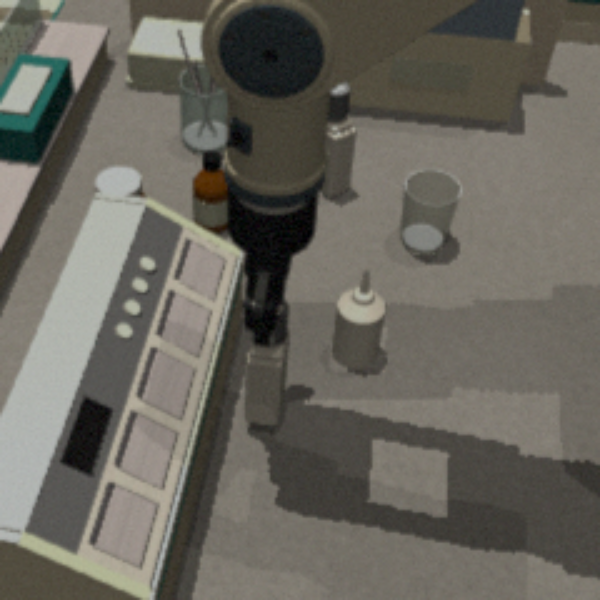

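Request:
servo_tool:
  rows:
    - [[0,0,-0.7],0,2.5]
    - [[0,0,-0.5],0,2.5]
    - [[0,0,-0.3],0,2.5]
    - [[0,0,0],0,2.5]
    - [[0,0,0],0,2.5]
  squeeze: 40

```text
clock: 3.58
eef_pos: [502.3, 9.4, 128.3]
tcp_rot: [-3.141, -0.002, -0.001]
contact_force: [0.6, 2.5, 5.9]
opening: 0.382
```

Request:
servo_tool:
  rows:
    - [[0,0,0],0,2.5]
    - [[-0.8,0,0.03],0,2.5]
    - [[-0.8,0,0.03],0,2.5]
    - [[-0.8,0,0.0],0,2.5]
    - [[0,0,0],0,2.5]
  squeeze: 22

```text
clock: 4.0
eef_pos: [475.5, 9.4, 128.2]
tcp_rot: [3.141, -0.0, -0.001]
contact_force: [0.6, 0.3, -2.0]
opening: 0.382
```

```bash
cat > t.py <<'E'
from h import *
import sys
s=r.sense(); print({k:np.round(s[k],3) for k in("clock","eef_pos","tcp_rot","contact_force","wrist_torque","opening")})
f=grab("side",sys.argv[1]); im=cv2.imread(f"pics/{sys.argv[1]}.png"); u0,v0,w=[int(a) for a in sys.argv[2:5]]
cv2.imwrite(f"pics/{sys.argv[1]}z.png",cv2.resize(im[v0:v0+w,u0:u0+w],(600,600),interpolation=cv2.INTER_CUBIC))
W=cloud(f); P=W.reshape(-1,3); e=s["eef_pos"]
# end face (facing +y): slab of body, fit axis in xz
b=P[(P[:,2]<e[2]-35)&(P[:,0]>e[0]-40)&(P[:,0]<e[0]+130)&(np.abs(P[:,1]-e[1])<45)&(P[:,2]>4)]
y1=np.percentile(b[:,1],95); c=b[(b[:,1]>e[1]+20)&(b[:,1]<e[1]+36)&(b[:,0]<e[0]+120)]
if len(c)>20:
    rc=cv2.minAreaRect(c[:,[0,2]].astype(np.float32)); print("side face xz rect",np.round(rc[0],1),np.round(rc[1],1),round(rc[2],1),len(c),"y",np.median(c[:,1]))
    m=c[:,[0,2]]-c[:,[0,2]].mean(0); V=np.linalg.svd(m,full_matrices=False)[2][0]; V*=np.sign(V[1]); print("tilt deg (to robot +)",np.degrees(np.arctan2(-V[0],V[1])))
E
python3 t.py s3 300 120 150
```

```text
{'clock': np.float64(4.0), 'eef_pos': array([475.543,   9.377, 128.165]), 'tcp_rot': array([ 3.141e+00, -0.000e+00, -1.000e-03]), 'contact_force': array([ 0.596,  0.285, -2.036]), 'wrist_torque': array([-0.021, -0.003, -0.001]), 'opening': np.float64(0.382)}
side face xz rect [499.6  48.5] [88.  93.3] 89.2 330 y 37.22280167263119
tilt deg (to robot +) 6.5705334728750096
```

View pics/s3z.png

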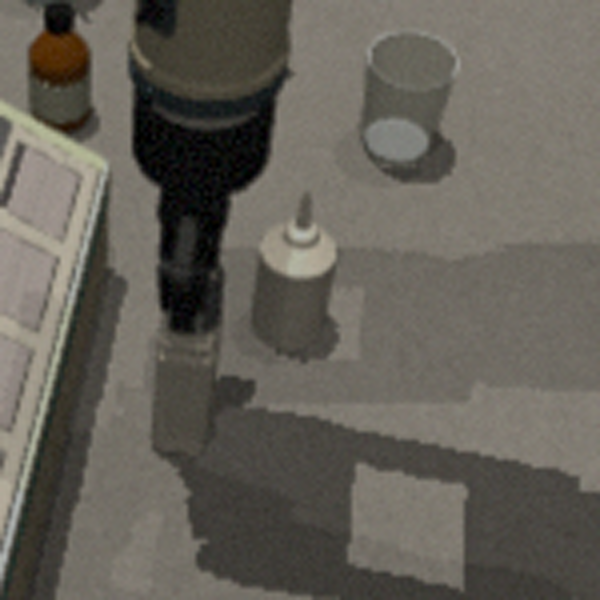

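```bash
python3 - <<'E'
from h import *
f=grab("side"); T=np.linalg.inv(f["camera_from_world"])
for p in [(150,445),(205,460)]:
    uv=(p[0]/4+300,p[1]/4+120); print(cast(f,T,uv,np.array([0,0,1.]),0), cast(f,T,uv,np.array([0,1.,0]),37.4))
for p in [(158,355),(215,362)]:
    uv=(p[0]/4+300,p[1]/4+120); print("top",cast(f,T,uv,np.array([0,1.,0]),37.4))
E
```

```text
[488.95882     31.69691153   0.        ] [488.37370701  37.4          7.94490282]
[451.91923472  37.00275444   0.        ] [451.90298357  37.4          0.55836093]
top [486.87024677  37.4        101.15676985]
top [452.2583144   37.4        102.26729233]
```

Request:
servo_tool:
  rows:
    - [[0,0,-0.3],0,2.5]
    - [[0,0,-0.2],0,2.5]
    - [[0,0,0],0,2.5]
  squeeze: 40

```text
clock: 4.35
eef_pos: [480.9, 10.1, 126.6]
tcp_rot: [-3.141, -0.008, -0.001]
contact_force: [-2.6, 2.3, 39.6]
opening: 0.381
```

Request:
servo_tool:
  rows:
    - [[0,0,0.25],0,2.5]
    - [[-0.5,0,0.0],0,2.5]
    - [[-0.5,0,0.0],0,2.5]
    - [[-0.5,0,0],0,2.5]
  squeeze: 20

```text
clock: 4.68
eef_pos: [464.9, 9.5, 126.9]
tcp_rot: [3.141, -0.007, -0.001]
contact_force: [5.4, 0.2, 16.4]
opening: 0.388
```

```bash
python3 t.py s4 300 120 150
```

```text
{'clock': np.float64(4.683), 'eef_pos': array([464.884,   9.502, 126.915]), 'tcp_rot': array([ 3.141e+00, -7.000e-03, -1.000e-03]), 'contact_force': array([ 5.437,  0.164, 16.433]), 'wrist_torque': array([-0.037, -1.144, -0.112]), 'opening': np.float64(0.388)}
side face xz rect [488.7  47.9] [ 87.9 114.7] 90.0 318 y 36.91954735117099
tilt deg (to robot +) 2.9307233785429827
```

View pics/s4z.png

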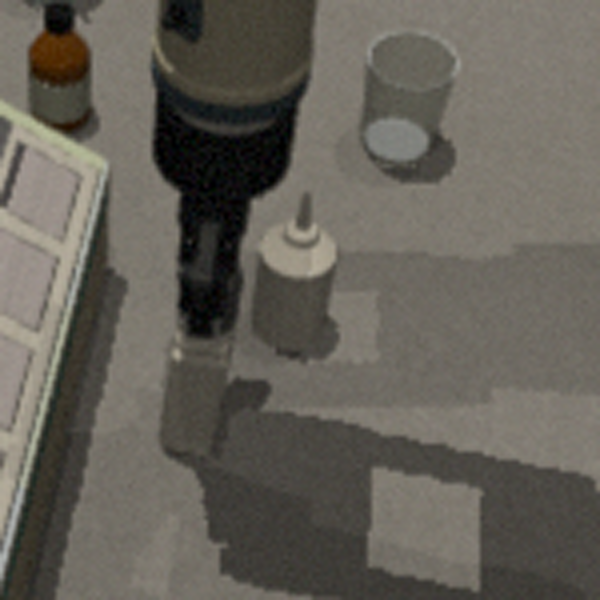

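Request:
servo_tool:
  rows:
    - [[0,0,-0.2],0,2.5]
    - [[-0.6,0,0.0],0,2.5]
    - [[-0.6,0,0.0],0,2.5]
    - [[-0.6,0,0],0,2.5]
  squeeze: 20

```text
clock: 5.07
eef_pos: [447.8, 9.5, 125.8]
tcp_rot: [3.141, -0.009, -0.001]
contact_force: [2.4, -2.2, 20.8]
opening: 0.383
```

```bash
python3 t.py s5 300 120 150
```

```text
{'clock': np.float64(5.067), 'eef_pos': array([447.835,   9.457, 125.811]), 'tcp_rot': array([ 3.141e+00, -9.000e-03, -1.000e-03]), 'contact_force': array([ 2.43 , -2.215, 20.836]), 'wrist_torque': array([-0.4  , -1.06 ,  0.014]), 'opening': np.float64(0.383)}
side face xz rect [486.5  47.3] [ 86.5 119.7] 89.9 320 y 36.953524395854004
tilt deg (to robot +) 49.88188370099287
```

View pics/s5z.png

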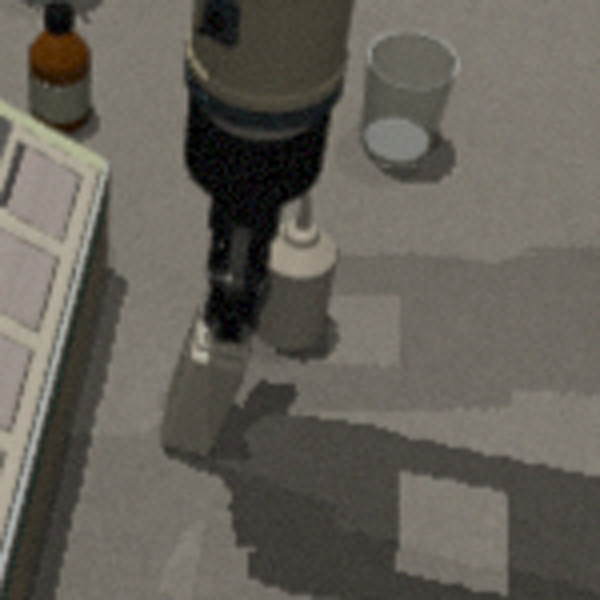

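Request:
servo_tool:
  rows:
    - [[-0.6,0,-0.03],0,2.5]
    - [[-0.6,0,-0.06],0,2.5]
    - [[-0.6,0,-0.1],0,2.5]
    - [[-0.6,0,-0.13],0,2.5]
    - [[0,0,0],0,2.5]
  squeeze: 20

```text
clock: 5.53
eef_pos: [420.2, 9.5, 121.0]
tcp_rot: [3.141, -0.002, -0.001]
contact_force: [-0.6, -1.3, 17.1]
opening: 0.379
```

```bash
python3 t.py s6 300 120 150
```

```text
{'clock': np.float64(5.533), 'eef_pos': array([420.161,   9.529, 120.998]), 'tcp_rot': array([ 3.141e+00, -2.000e-03, -1.000e-03]), 'contact_force': array([-0.551, -1.323, 17.144]), 'wrist_torque': array([-0.121, -0.367,  0.032]), 'opening': np.float64(0.379)}
side face xz rect [467.1  44.9] [ 81.4 118. ] 89.7 285 y 36.90467974134526
tilt deg (to robot +) 23.04973894094453
```

View pics/s6z.png

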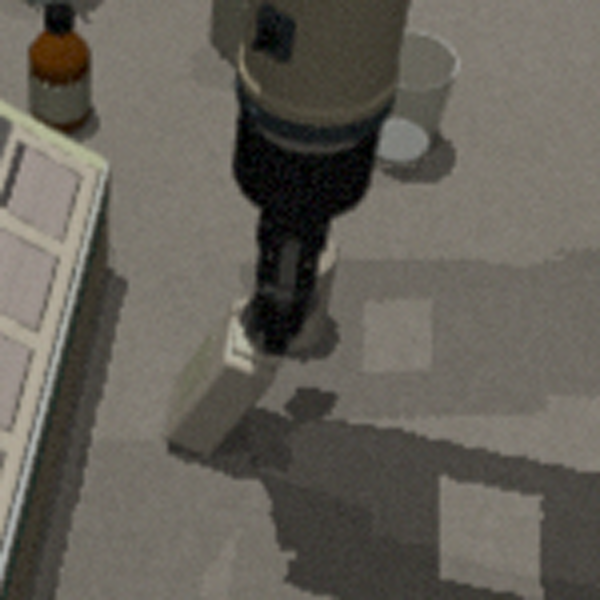

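```bash
cat > tilt.py <<'E'
from h import *
import sys
# args: image u0 v0 w  yplane then pairs of zoom px: bottom top
f=grab("side"); T=np.linalg.inv(f["camera_from_world"])
u0,v0,w,yp=[float(a) for a in sys.argv[1:5]]; q=[float(a) for a in sys.argv[5:]]
P=[cast(f,T,(q[i]*w/600+u0,q[i+1]*w/600+v0),np.array([0,1.,0]),yp) for i in range(0,len(q),2)]
for i in range(0,len(P),2):
    d=P[i+1]-P[i]; print(np.round(P[i],1),np.round(P[i+1],1),"tilt",np.degrees(np.arctan2(-d[0],d[2])),np.linalg.norm(d))
E
python3 tilt.py 300 120 150 37.4 208 460 275 370 170 440 234 350
```

```text
[450.   37.4   1.1] [416.2  37.4 102.8] tilt 18.373934908075995 107.23752550893192
[475.6  37.4  16.7] [441.8  37.4 116. ] tilt 18.79779940009756 104.93531429792101
```

Request:
servo_tool:
  rows:
    - [[-0.65,0,-0.15],0,2.5]
    - [[-0.65,0,-0.18],0,2.5]
    - [[-0.65,0,-0.22],0,2.5]
    - [[-0.6,0,-0.25],0,2.5]
    - [[0,0,0],0,2.5]
  squeeze: 20

```text
clock: 6.05
eef_pos: [393.4, 9.6, 111.8]
tcp_rot: [3.141, 0.0, -0.001]
contact_force: [0.1, -0.5, 5.2]
opening: 0.384
```

```bash
python3 t.py s7 300 120 150
```

```text
{'clock': np.float64(6.05), 'eef_pos': array([393.398,   9.581, 111.822]), 'tcp_rot': array([ 3.141e+00,  0.000e+00, -1.000e-03]), 'contact_force': array([ 0.149, -0.508,  5.187]), 'wrist_torque': array([-0.017, -0.481,  0.003]), 'opening': np.float64(0.384)}
side face xz rect [437.6  40.4] [130.6  72.5] 0.0 271 y 37.08108170044295
tilt deg (to robot +) 37.84417601062052
```

View pics/s7z.png

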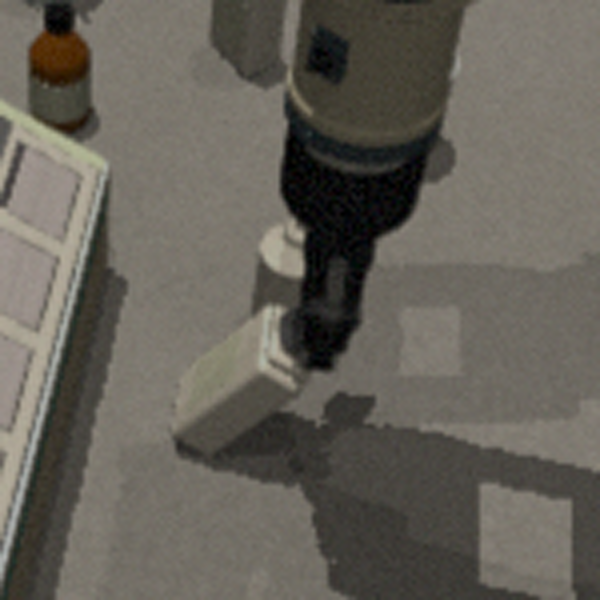

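```bash
python3 tilt.py 300 120 150 37.4 213 458 302 382 182 435 266 357
```

```text
[446.9  37.4   4.1] [399.2  37.4  95.2] tilt 27.65833837766459 102.80585720532193
[468.2  37.4  24. ] [422.6  37.4 113.8] tilt 26.955094799485128 100.70138085319168
```

Request:
servo_tool:
  rows:
    - [[0,0,0],0,2.5]
    - [[0,0,0],0,2.5]
    - [[0,0,1.0],0,2.5]
    - [[0,0,2.0],0,2.5]
    - [[0,0,2.0],0,2.5]
  squeeze: 110

```text
clock: 6.57
eef_pos: [392.7, 9.6, 161.6]
tcp_rot: [3.142, 0.005, -0.001]
contact_force: [0.6, 0.4, -2.6]
opening: 0.374
```

Request:
servo_tool:
  rows:
    - [[0,0,2.5],0,2.5]
    - [[0,0,2.5],0,2.5]
    - [[0,0,2.5],0,2.5]
    - [[0,0,1.5],0,2.5]
    - [[0,0,0],0,2.5]

```text
clock: 6.98
eef_pos: [395.6, 9.7, 254.4]
tcp_rot: [-3.142, -0.003, -0.001]
contact_force: [0.3, -0.4, -2.6]
opening: 0.372
```

```bash
python3 t.py s8 300 120 150
```

```text
{'clock': np.float64(6.983), 'eef_pos': array([395.559,   9.698, 254.403]), 'tcp_rot': array([-3.142e+00, -3.000e-03, -1.000e-03]), 'contact_force': array([ 0.278, -0.375, -2.645]), 'wrist_torque': array([-0.006,  0.031, -0.065]), 'opening': np.float64(0.372)}
side face xz rect [419.1 111.4] [216.6 115.2] 88.9 376 y 37.31919430328827
tilt deg (to robot +) 11.044948910050332
```

View pics/s8z.png

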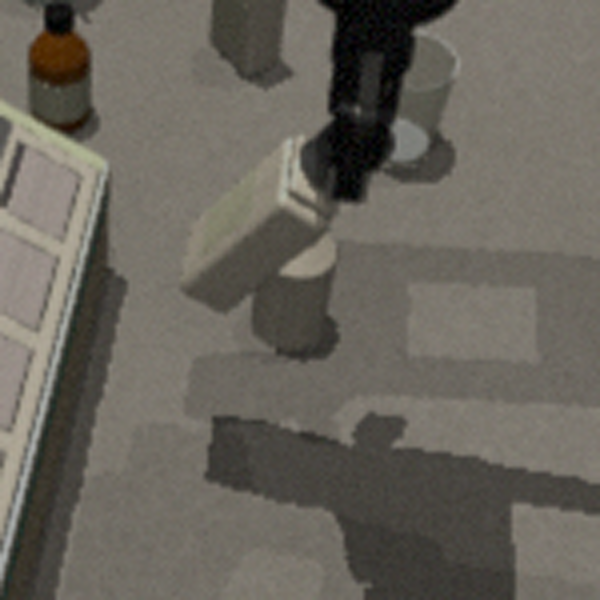

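```bash
python3 tilt.py 300 120 150 37.7 222 309 326 213 184 289 283 200; python3 - <<'E'
import cv2
im=cv2.imread('pics/s8.png'); cv2.imwrite('pics/s8zz.png',cv2.resize(im[150:205,340:395],(770,770//1)[:2],interpolation=cv2.INTER_CUBIC)[:600])
E
```

```text
[451.5  37.7 151.6] [402.3  37.7 240.2] tilt 29.059111259765476 101.28295392691389
[474.3  37.7 164.4] [425.7  37.7 245.7] tilt 30.883235805548026 94.70536709047947
```

View pics/s8zz.png

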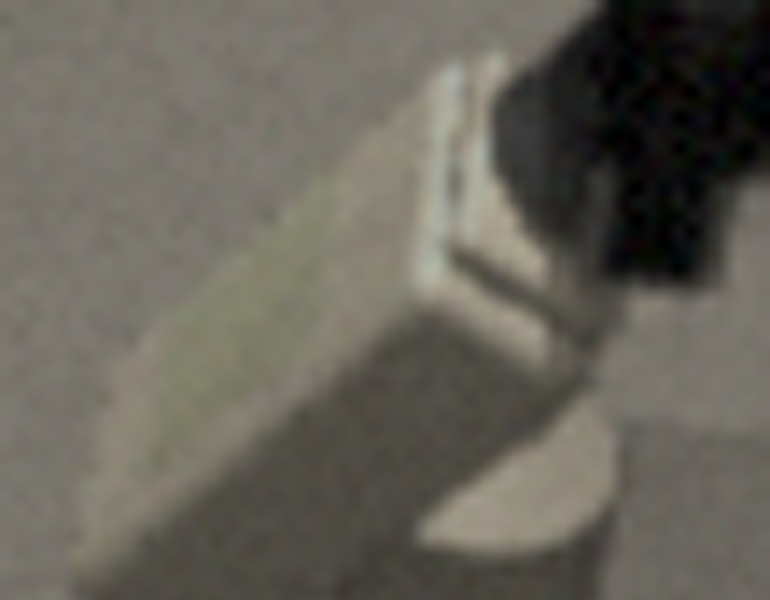

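```bash
python3 tilt.py 300 120 150 37.7 222 309 322 225 187 289 281.6 210; python3 - <<'E'
import numpy as np, cv2
im=cv2.imread('pics/s8.png'); g=cv2.resize(im[165:205,340:390],None,fx=15,fy=15,interpolation=cv2.INTER_CUBIC); g=cv2.convertScaleAbs(g,alpha=1.6)
cv2.imwrite('pics/s8zy.png',g)
E
```

```text
[451.5  37.7 151.6] [403.3  37.7 230.8] tilt 31.33533896191828 92.67057199455265
[472.6  37.7 164.7] [425.7  37.7 238.1] tilt 32.596914765553684 87.07514612291146
```

View pics/s8zy.png

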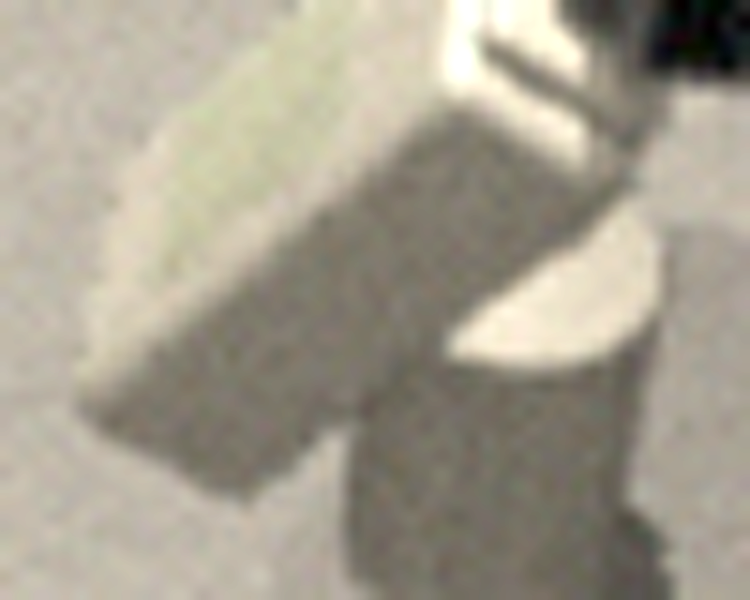

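```bash
python3 tilt.py 0 0 600 37.7 356.3 198.1 381.3 177 345.7 192 369.3 171.7
```

```text
[449.5  37.7 149.1] [401.4  37.7 228.9] tilt 31.080243177309328 93.15721538794271
[475.   37.7 165.1] [428.2  37.7 240.1] tilt 31.98504484368067 88.376534182619
```

Request:
servo_tool:
  rows:
    - [[2.4,0,0.3],0,2.5]
    - [[2.4,0,0.3],0,2.5]
    - [[2.4,0,0.3],0,2.5]
    - [[2.25,0,0.1],0,2.5]
    - [[0,0,0],0,2.5]

```text
clock: 7.6
eef_pos: [492.2, 9.7, 260.8]
tcp_rot: [3.142, -0.0, -0.001]
contact_force: [0.2, 0.3, -1.9]
opening: 0.372
```

```bash
python3 t.py s9 240 120 150; python3 - <<'E'
from h import *
s=r.sense(); f=grab("wrist","w9"); np.savez("w9.npz",s=s["eef_pos"],rot=s["tcp_rot"],**f)
E
```

```text
{'clock': np.float64(7.6), 'eef_pos': array([492.239,   9.693, 260.814]), 'tcp_rot': array([ 3.142e+00, -0.000e+00, -1.000e-03]), 'contact_force': array([ 0.167,  0.282, -1.876]), 'wrist_torque': array([-0.044,  0.134,  0.023]), 'opening': np.float64(0.372)}
side face xz rect [550.3 110.6] [224.9 117.2] 84.6 537 y 37.127020869462285
tilt deg (to robot +) 18.313022547541642
```

View pics/s9z.png

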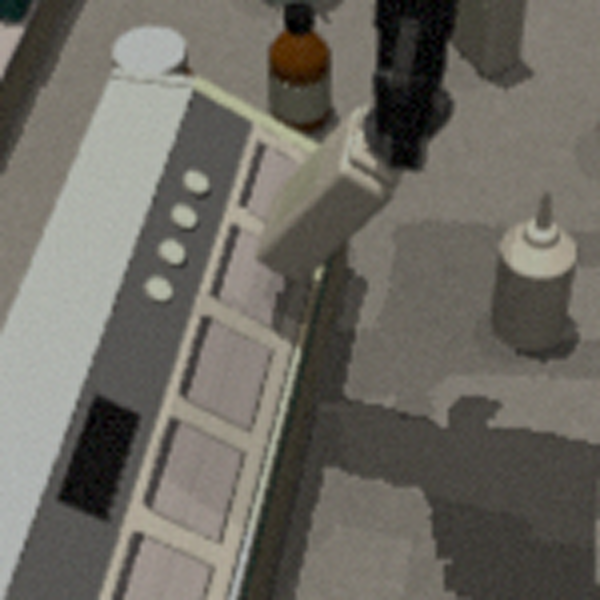

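View pics/w9.png

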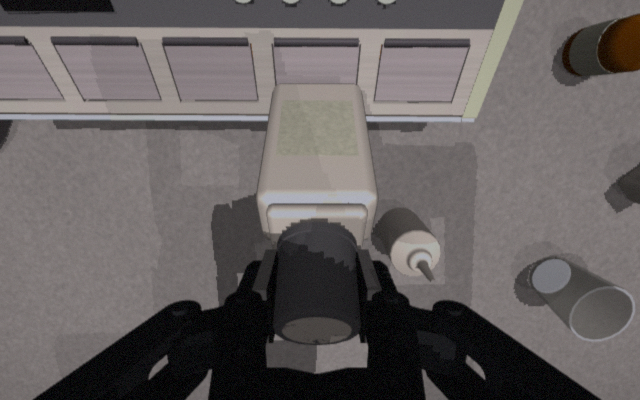

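```bash
cat > wr.py <<'E'
from h import *
import sys
def planefit(S):
    for k in range(10):
        c=S.mean(0); V=np.linalg.svd(S-c,full_matrices=False)[2][2]; d=(S-c)@V; S=S[np.abs(d)<max(1.0,2*d.std())]
    V*=np.sign(V[2]); return V,S.mean(0),len(S)
def bottle(f,T,u=(285,350),v=(105,180)):
    W=cloud(f,T); S=W[v[0]:v[1],u[0]:u[1]].reshape(-1,3); S=S[np.isfinite(S[:,0])]
    # back (up-slope) face, or faces upward: normal (cos30,0,sin30)
    n,c,k=planefit(S); print("bottle back face n",np.round(n,3),"c",np.round(c,1),k,"tilt",round(np.degrees(np.arctan2(n[2],n[0])),2),"yaw",round(np.degrees(np.arctan2(n[1],n[0])),2)); return n,c,W
E
python3 - <<'E'
from wr import *
D=dict(np.load("w9.npz")); s=dict(eef_pos=D["s"],tcp_rot=D["rot"]); T=Twrist(D,s)
n,c,W=bottle(D,T)
# points near that plane -> extents along axis and y
ax=np.array([-n[2],0,n[0]]); ax/=np.linalg.norm(ax)
X=W[60:240,230:400].reshape(-1,3); X=X[np.isfinite(X[:,0])]; q=X[np.abs((X-c)@n)<2.5]; 
t=(q-c)@ax; q=q[(t>-80)&(t<80)]; t=(q-c)@ax
print("axial",np.percentile(t,[0,.5,1,99,99.5,100]),"y",np.percentile(q[:,1],[0,1,2,50,98,99,100]))
foot_edge=c+ax*np.percentile(t,0.5); print("foot rear edge",foot_edge)
F=foot_edge-18*n; F[1]=np.mean(np.percentile(q[:,1],[1,99])); print("foot centre",F,"rel TCP",F-D["s"])
# warmer plane
S=W[26:118,0:250].reshape(-1,3); S=S[np.isfinite(S[:,0])]; S=S[(S[:,2]>108)&(S[:,2]<150)]
nn,cc,k=planefit(S); print("slope",nn,cc,k,"d",nn@cc,"z122 x at y86:",(nn@cc-nn[2]*122-nn[1]*86)/nn[0])
np.save("w9W.npy",W)
im=cv2.imread("pics/w9.png"); cv2.imwrite("pics/w9z.png",cv2.resize(im[15:130,0:200],None,fx=4,fy=4,interpolation=cv2.INTER_CUBIC)); cv2.imwrite("pics/w9y.png",cv2.resize(im[15:130,150:350],None,fx=4,fy=4,interpolation=cv2.INTER_CUBIC));cv2.imwrite("pics/w9x.png",cv2.resize(im[15:130,300:500],None,fx=4,fy=4,interpolation=cv2.INTER_CUBIC))
E
```

```text
bottle back face n [ 0.848 -0.004  0.529] c [545.1   9.9 218.7] 4769 tilt 31.97 yaw -0.28
axial [-58.94388316 -56.68436758 -54.27939617  57.47151324  58.42198264
  60.26362948] y [-16.40955042 -15.56472653 -14.90034505   9.9939588   34.99959372
  35.66514614  36.69123802]
foot rear edge [575.13394445   9.90954631 170.57427193]
foot centre [559.86351852  10.0502098  161.04492286] rel TCP [ 70.04376936   0.36719596 -99.26730524]
slope [-0.5017968   0.00316789  0.86497973] [585.64545367 151.33010356 124.14961729] 16307 d -186.00871748008444 z122 x at y86: 581.5275833166597
```

View pics/w9y.png

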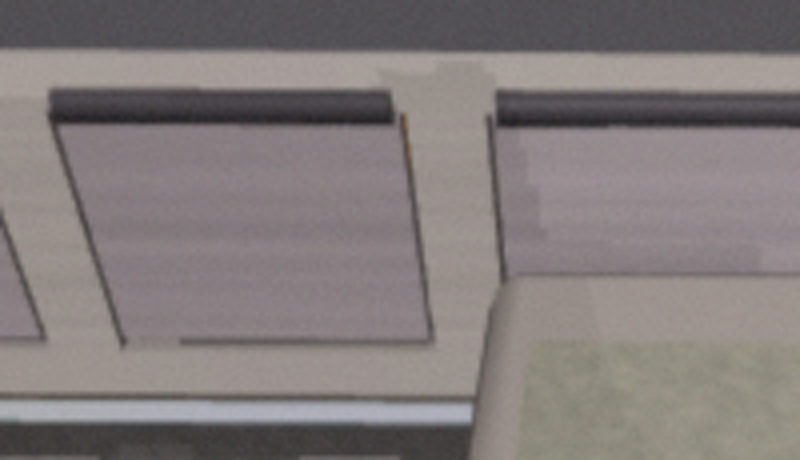

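View pics/w9x.png

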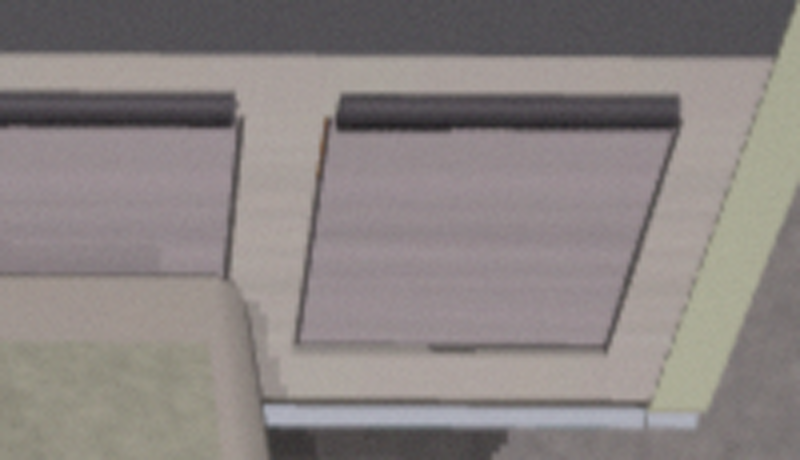

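```bash
python3 - <<'E'
from wr import *
D=dict(np.load("w9.npz")); s=dict(eef_pos=D["s"],tcp_rot=D["rot"]); T=Twrist(D,s)
n=np.array([-0.5,0,.866]); d=n@np.array([581.5,86,122])
C={0:[(381.8,45),(374.3,101),(470,46.3),(451.3,102.5)],2:[(163,45),(180.5,101.3),(250.8,43.8),(258,100)],1:[(272.5,43.8),(275.8,83.8),(360.5,44.5),(357,84.5)]}
for k,c in C.items():
    P=np.array([cast(D,T,q,n,d) for q in c]); print(k,np.round(P,1).tolist(),"y mid",(P[:2,1].mean()+P[2:,1].mean())/2)
E
```

```text
0 [[600.6, -35.3, 133.1], [563.2, -35.3, 111.4], [599.8, -96.9, 132.5], [561.9, -96.4, 110.7]] y mid -65.9750625377507
2 [[600.9, 116.8, 133.2], [563.2, 117.4, 111.5], [601.5, 55.7, 133.6], [564.1, 56.2, 112.0]] y mid 86.51928073308221
1 [[601.5, 40.6, 133.6], [575.8, 41.0, 118.7], [601.0, -20.4, 133.2], [575.2, -20.5, 118.4]] y mid 10.16167732420271
```

View pics/w9z.png

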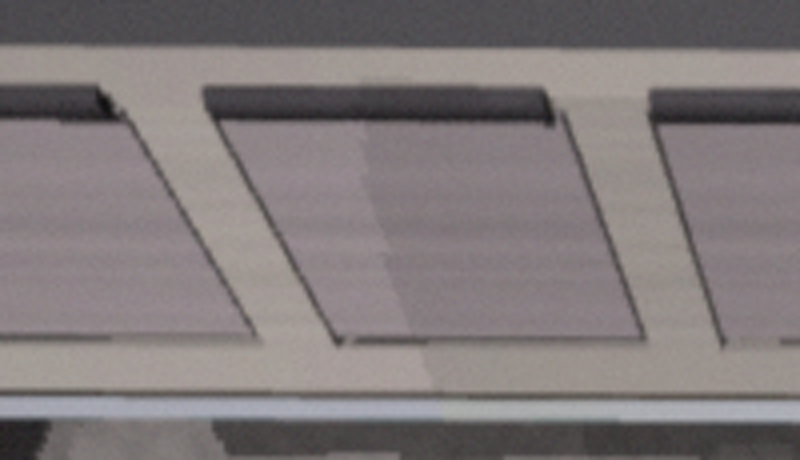

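Request:
servo_tool:
  rows:
    - [[0.4,0,-1.15],0,2.5]
    - [[0.6,0,-1.04],0,2.5]
    - [[0.6,0,-1.04],0,2.5]
    - [[0.5,0,-0.87],0,2.5]
    - [[0.5,0,-0.87],0,2.5]
  squeeze: 80

```text
clock: 8.12
eef_pos: [514.7, 9.7, 211.0]
tcp_rot: [3.142, 0.002, -0.001]
contact_force: [-2.4, 0.7, -2.2]
opening: 0.372
```

Request:
servo_tool:
  rows:
    - [[0.5,0,-0.87],0,2.5]
    - [[0.4,0,-0.7],0,2.5]
    - [[0.4,0,-0.7],0,2.5]
    - [[0,0,0],0,2.5]

```text
clock: 8.45
eef_pos: [528.1, 9.7, 188.2]
tcp_rot: [3.142, 0.002, -0.001]
contact_force: [-1.0, 0.2, -2.7]
opening: 0.374
```

Request:
servo_tool:
  rows:
    - [[0.3,0,-0.52],0,2.5]
    - [[0.3,0,-0.52],0,2.5]
    - [[0.2,0,-0.35],0,2.5]
    - [[0,0,0],0,2.5]

```text
clock: 8.78
eef_pos: [533.8, 9.7, 181.5]
tcp_rot: [-3.142, 0.004, -0.001]
contact_force: [-35.7, -0.4, 68.9]
opening: 0.376
```

Request:
servo_tool:
  rows:
    - [[-0.5,0,0.87],0,2.5]
    - [[-1.0,0,1.73],0,2.5]
    - [[-1.0,0,1.73],0,2.5]
    - [[-1.0,0,1.73],0,2.5]
    - [[-0.8,0,1.39],0,2.5]

```text
clock: 9.2
eef_pos: [493.0, 9.7, 251.8]
tcp_rot: [-3.142, -0.002, -0.001]
contact_force: [-0.3, -0.1, -2.6]
opening: 0.37
```

Request:
servo_tool:
  rows:
    - [[0,2.8,0],0,2.5]
    - [[0,3.5,0],0,2.5]
    - [[0,3.5,0],0,2.5]
    - [[0,3.5,0],0,2.5]
    - [[0,1.95,0],0,2.5]

```text
clock: 9.62
eef_pos: [493.4, 165.4, 250.9]
tcp_rot: [-3.14, -0.002, -0.001]
contact_force: [0.4, -0.5, -3.1]
opening: 0.375
```

Request:
servo_tool:
  rows:
    - [[0,0,0],0,2.5]

```text
clock: 9.7
eef_pos: [493.5, 165.9, 250.8]
tcp_rot: [-3.14, -0.002, 0.002]
contact_force: [0.0, -0.0, -2.9]
opening: 0.372
```

```bash
cat > wb.py <<'E'
from wr import *
name=sys.argv[1]; s=r.sense(); f=grab("wrist",name); np.savez(name+".npz",s=s["eef_pos"],rot=s["tcp_rot"],**f); T=Twrist(f,s); print({k:np.round(s[k],2) for k in("clock","eef_pos","contact_force","opening")},"yaw",s["tcp_rot"][2])
n,c,W=bottle(f,T)
ax=np.array([-n[2],0,n[0]]); ax/=np.linalg.norm(ax)
X=W[60:240,230:400].reshape(-1,3); X=X[np.isfinite(X[:,0])]; q=X[np.abs((X-c)@n)<2.5]; t=(q-c)@ax; q=q[(t>-80)&(t<80)]; t=(q-c)@ax
fe=c+ax*np.percentile(t,0.5); F=fe-18*n; F[1]=np.mean(np.percentile(q[:,1],[1,99]))
M=np.array([581.7,0,122]); v=F-M; print("foot",np.round(F,1),"rel TCP",np.round(F-s["eef_pos"],1),"height over mouth",round(-.5*v[0]+.866*v[2],1),"x_w",round(.866*v[0]+.5*v[2],1),"y",np.round(np.percentile(q[:,1],[1,99]),1))
E
python3 wb.py w10
```

```text
{'clock': np.float64(9.7), 'eef_pos': array([493.54, 165.89, 250.77]), 'contact_force': array([ 0.02, -0.01, -2.87]), 'opening': np.float64(0.37)} yaw 0.0015666844237305355
bottle back face n [ 0.846 -0.002  0.533] c [549.  166.4 209.4] 4772 tilt 32.24 yaw -0.12
foot [564.  166.5 151.9] rel TCP [ 70.5   0.6 -98.9] height over mouth 34.7 x_w -0.4 y [140.9 192.1]
```

View pics/w10.png

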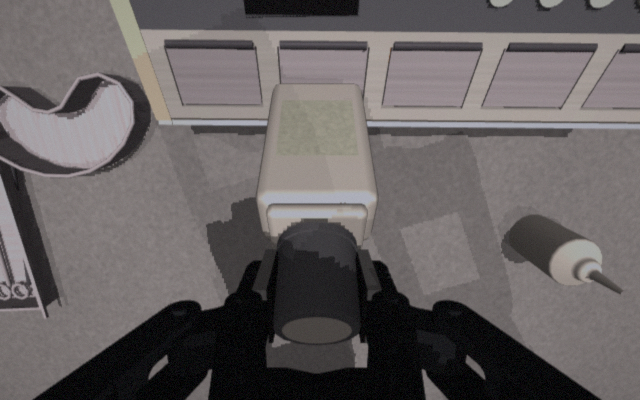

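Request:
servo_tool:
  rows:
    - [[0,0,0],0,2.5]
    - [[0,0,0],0,2.5]

```text
clock: 9.92
eef_pos: [493.1, 161.5, 250.4]
tcp_rot: [3.141, -0.0, -0.001]
contact_force: [0.2, 0.3, -2.8]
opening: 0.376
```

Request:
servo_tool:
  rows:
    - [[0.4,0.03,-1.0],0,2.5]
    - [[0.6,0,-1.04],0,2.5]
    - [[0.6,0,-1.04],0,2.5]
    - [[0.6,0,-1.04],0,2.5]
    - [[0.6,0,-1.04],0,2.5]

```text
clock: 10.33
eef_pos: [521.9, 162.1, 197.4]
tcp_rot: [3.142, -0.0, -0.002]
contact_force: [0.6, 0.4, -0.3]
opening: 0.37
```

Request:
servo_tool:
  rows:
    - [[0.6,0,-1.04],0,2.5]
    - [[0.3,0,-0.52],0,2.5]
    - [[0.2,0,-0.35],0,2.5]
    - [[0.15,0,-0.26],0,2.5]

```text
clock: 10.67
eef_pos: [534.4, 162.6, 176.9]
tcp_rot: [-3.141, -0.001, -0.001]
contact_force: [2.8, -0.4, 1.5]
opening: 0.376
```

Request:
servo_tool:
  rows:
    - [[0.25,0,-0.43],0,2.5]
    - [[0.25,0,-0.43],0,2.5]
    - [[0.25,0,-0.43],0,2.5]
    - [[0,0,0],0,2.5]

```text
clock: 11.0
eef_pos: [542.3, 162.7, 164.0]
tcp_rot: [-3.141, -0.002, -0.001]
contact_force: [7.2, -0.2, -2.7]
opening: 0.377
```

Request:
servo_tool:
  rows:
    - [[0.3,0,-0.4],0,2.5]
    - [[0.3,0,-0.4],0,2.5]
    - [[0.3,0,-0.4],0,2.5]
    - [[0.3,0,-0.4],0,2.5]
    - [[0,0,0],0,2.5]
  squeeze: 40

```text
clock: 11.42
eef_pos: [553.3, 162.4, 147.1]
tcp_rot: [3.141, 0.0, -0.001]
contact_force: [5.2, 0.5, -2.7]
opening: 0.375
```

Request:
servo_tool:
  rows:
    - [[0.22,0,-0.33],0,2.5]
    - [[0.22,0,-0.33],0,2.5]
    - [[0.22,0,-0.33],0,2.5]
    - [[0,0,0],0,2.5]
  squeeze: 30

```text
clock: 11.75
eef_pos: [558.9, 162.5, 138.4]
tcp_rot: [3.141, 0.002, -0.001]
contact_force: [-2.8, 0.2, 9.2]
opening: 0.377
```

Request:
servo_tool:
  rows:
    - [[0.1,0,-0.17],0,2.5]
    - [[0,0,0],0,2.5]
    - [[0,0,0],0,2.5]

```text
clock: 12.0
eef_pos: [559.0, 162.6, 138.3]
tcp_rot: [3.141, 0.003, -0.001]
contact_force: [-12.0, -0.3, 27.6]
opening: 0.375
```

```bash
python3 wb.py w11; python3 t.py s11 220 130 170
```

```text
{'clock': np.float64(12.0), 'eef_pos': array([559.02, 162.58, 138.31]), 'contact_force': array([-11.98,  -0.33,  27.57]), 'opening': np.float64(0.38)} yaw -0.0013700495963797632
bottle back face n [-0.556  0.002  0.831] c [619.2 162.8 144.5] 4293 tilt 123.79 yaw 179.78
foot [654.2 164.1 146.2] rel TCP [95.1  1.5  7.9] height over mouth -15.2 x_w 74.9 y [128.8 199.5]
{'clock': np.float64(12.05), 'eef_pos': array([559.033, 162.567, 138.325]), 'tcp_rot': array([ 3.142e+00,  3.000e-03, -1.000e-03]), 'contact_force': array([-11.825,   0.138,  26.601]), 'wrist_torque': array([-0.232,  1.745, -0.144]), 'opening': np.float64(0.371)}
side face xz rect [546.2  52.2] [101.6  18.4] 78.6 45 y 190.28295879637267
tilt deg (to robot +) -2.2209201113245403
```

View pics/w11.png

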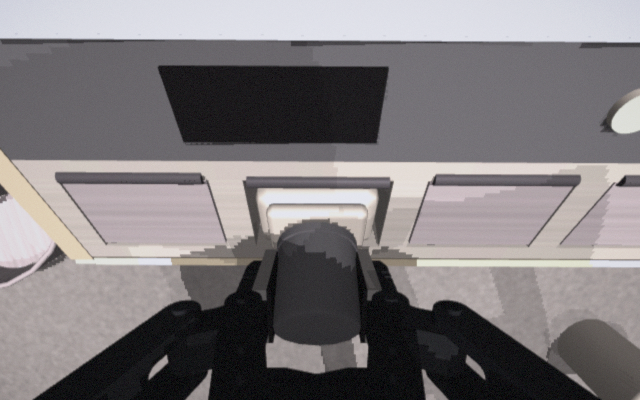

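View pics/s11z.png

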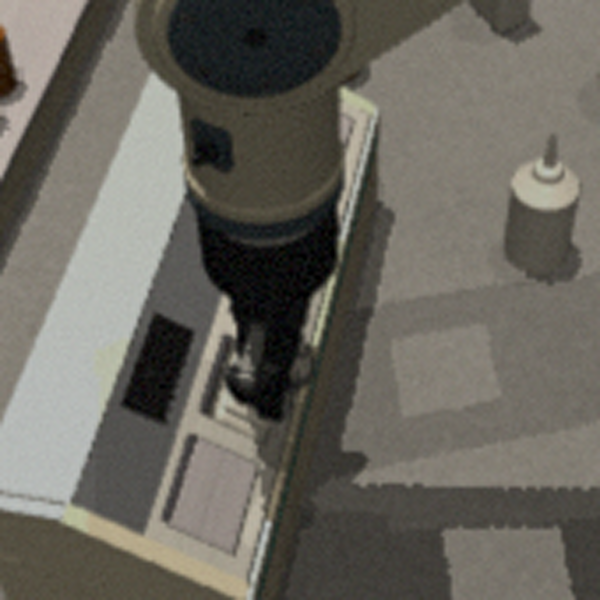

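Request:
servo_tool:
  rows:
    - [[-0.1,0,0.15],0,2.5]
    - [[0,0,0],0,3.4]
    - [[0,0,0],0,5.5]
    - [[0,0,0],0,6.0]
    - [[0,0,0],0,6.0]
  squeeze: 20

```text
clock: 12.52
eef_pos: [559.1, 162.4, 137.5]
tcp_rot: [3.141, 0.001, -0.001]
contact_force: [-0.5, 0.1, 0.5]
opening: 0.705
```

Request:
servo_tool:
  rows:
    - [[-0.3,0,0.5],0,6.0]
    - [[-0.5,0,1.5],0,6.5]
    - [[-0.5,0,2.5],0,6.5]
    - [[-1.0,0,3.0],0,6.5]
    - [[-1.0,0,3.0],0,6.5]

```text
clock: 12.93
eef_pos: [525.6, 162.3, 243.8]
tcp_rot: [3.141, 0.002, -0.001]
contact_force: [0.2, -0.6, 0.1]
opening: 0.759
```

```bash
python3 t.py s12 220 130 170; python3 - <<'E'
from wr import *
s=r.sense(); f=grab("wrist","w12"); np.savez("w12.npz",s=s["eef_pos"],rot=s["tcp_rot"],**f)
W=cloud(f,Twrist(f,s)); P=W.reshape(-1,3); P=P[np.isfinite(P[:,0])]
P=P[(np.abs(P[:,1]-162.5)<25)&(np.abs(P[:,0]-556)<40)]
h=(P-np.array([581.7,0,122]))@np.array([-.5,0,.866]); xw=(P-np.array([581.7,0,122]))@np.array([.866,0,.5])
t=P[h>44]; print("top of cap height over mouth",np.percentile(h,[98,99.5]),np.median(h[h>44]),"xw,y centre",cv2.minEnclosingCircle(np.c_[xw[h>44],t[:,1]].astype(np.float32)))
S=P[h>46]; print(planefit(S))
E
```

```text
{'clock': np.float64(12.933), 'eef_pos': array([525.616, 162.255, 243.8  ]), 'tcp_rot': array([ 3.141e+00,  2.000e-03, -1.000e-03]), 'contact_force': array([ 0.181, -0.625,  0.113]), 'wrist_torque': array([0.043, 0.   , 0.001]), 'opening': np.float64(0.759)}
side face xz rect [565.9  85.2] [214.3  52.8] 56.8 391 y 189.28099603421907
tilt deg (to robot +) -44.58478731727709
top of cap height over mouth [197.13063598 197.53452988] 191.34341710863362 xw,y centre ((29.400535583496094, 163.21737670898438), 49.478763580322266)
(array([0.99637339, 0.01910017, 0.08291717]), array([542.54268829, 161.84652444, 306.73642034]), 9248)
```

View pics/w12.png

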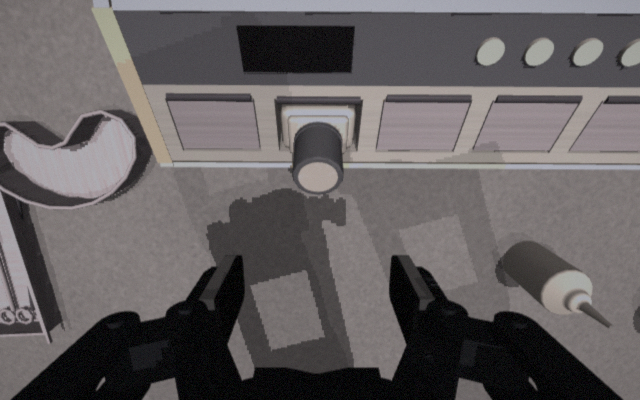

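View pics/s12z.png

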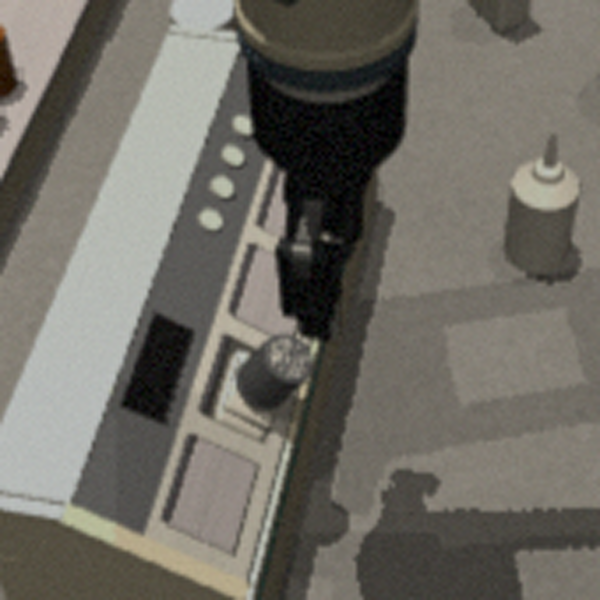

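```bash
cat > capchk.py <<'E'
from wr import *
D=dict(np.load(sys.argv[1]+".npz")); yc=float(sys.argv[2])
W=cloud(D,Twrist(D,dict(eef_pos=D["s"],tcp_rot=D["rot"]))); P=W.reshape(-1,3); P=P[np.isfinite(P[:,0])]
v=P-np.array([581.7,yc,122]); h=v@np.array([-.5,0,.866]); xw=v@np.array([.866,0,.5])
m=(np.abs(v[:,1])<24)&(np.abs(xw)<40)&(h<75)
k=m&(h>44); print("cap top h",np.percentile(h[k],[5,50,95]),"circle",cv2.minEnclosingCircle(np.c_[xw[k],v[k,1]].astype(np.float32)))
print("cap top normal",planefit(P[k]))
b=m&(h<15)&(h>-8)&(xw>5)&(np.abs(v[:,1])<20); print("shoulder h",np.percentile(h[b],[5,50,95]))
E
python3 capchk.py w12 162.5
```

```text
cap top h [45.81432141 49.71176179 50.61012743] circle ((-2.9265248775482178, 0.011609246022999287), 17.373476028442383)
cap top normal (array([-4.99559488e-01, -3.46944972e-04,  8.66279515e-01]), array([554.89470727, 162.97973059, 164.05875511]), 1410)
shoulder h [-5.30657392  0.27533361  7.40325684]
```

Request:
servo_tool:
  rows:
    - [[-0.3,-2.5,0],0.06,6.5]
    - [[-0.3,-3.7,0],0.06,6.5]
    - [[-0.3,-3.7,0],0.06,6.5]
    - [[-0.3,-3.7,0],0.06,6.5]
    - [[-0.3,-3.7,0],0.06,6.5]

```text
clock: 13.45
eef_pos: [510.8, -11.9, 242.7]
tcp_rot: [-3.141, 0.001, 0.303]
contact_force: [1.4, -0.1, 0.4]
opening: 0.762
```

Request:
servo_tool:
  rows:
    - [[-0.3,-3.7,0],0.06,6.5]
    - [[-0.3,-3.7,0],0.06,6.5]
    - [[-0.3,-3.7,0],0.06,6.5]
    - [[-0.3,-3.7,0],0.06,6.5]
    - [[-0.3,-3.7,0],0.06,6.5]

```text
clock: 13.87
eef_pos: [495.8, -197.2, 242.7]
tcp_rot: [-3.141, 0.0, 0.602]
contact_force: [1.4, -0.0, 0.6]
opening: 0.762
```

Request:
servo_tool:
  rows:
    - [[-0.3,-3.7,-0.5],0.06,6.5]
    - [[-0.3,-3.7,-1],0.06,6.5]
    - [[-0.3,-3.7,-0.5],0.06,6.5]
    - [[-0.3,-3.7,0],0.04,6.5]
    - [[-0.2,-1.5,0],0,6.5]

```text
clock: 14.28
eef_pos: [481.6, -362.4, 222.1]
tcp_rot: [-3.141, 0.001, 0.819]
contact_force: [-0.0, -0.1, -0.2]
opening: 0.762
```

Request:
servo_tool:
  rows:
    - [[0,0,0],0,6.5]
    - [[0,0,0],0,6.5]
    - [[0,0,0],0,6.5]

```text
clock: 14.53
eef_pos: [482.4, -357.4, 222.7]
tcp_rot: [-3.14, -0.0, 0.818]
contact_force: [-0.5, 0.4, -0.3]
opening: 0.76
```

```bash
python3 - <<'E'
from h import *
s=r.sense(); print({k:np.round(s[k],3) for k in("clock","eef_pos","tcp_rot","contact_force","opening")})
f=grab("wrist","w13"); W=cloud(f,Twrist(f,s))
P=W.reshape(-1,3); c=(478,-370); P=P[np.hypot(P[:,0]-c[0],P[:,1]-c[1])<55]
cap=P[(P[:,2]>140)&(P[:,2]<158)]; print(cv2.minEnclosingCircle(cap[:,:2].astype(np.float32)),np.median(cap,0))
b=P[(P[:,2]>60)&(P[:,2]<106)];print(cv2.minAreaRect(b[:,:2].astype(np.float32)))
E
```

```text
{'clock': np.float64(14.533), 'eef_pos': array([ 482.429, -357.362,  222.74 ]), 'tcp_rot': array([-3.14 , -0.   ,  0.818]), 'contact_force': array([-0.483,  0.395, -0.327]), 'opening': np.float64(0.76)}
((477.6876220703125, -371.279052734375), 17.22187042236328) [ 479.20137175 -369.52182965  150.42275831]
((478.7552490234375, -370.46649169921875), (34.60820770263672, 56.006649017333984), 42.800289154052734)
```

View pics/w13.png

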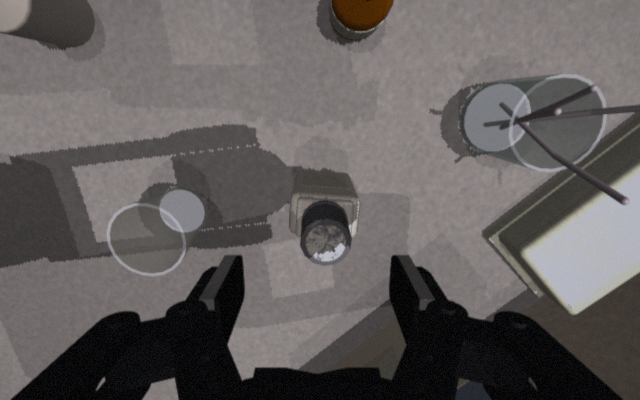

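Request:
servo_tool:
  rows:
    - [[-0.45,-1.3,-1.0],-0.071,7.0]
    - [[0,0,-3.0],0,7.0]
    - [[0,0,-3.0],0,7.0]
    - [[0,0,-2.0],0,7.0]
    - [[0,0,-0.7],0,7.0]

```text
clock: 15.0
eef_pos: [476.9, -368.8, 123.1]
tcp_rot: [-3.137, 0.001, 0.749]
contact_force: [-0.3, 0.5, -0.3]
opening: 0.819
```

Request:
servo_tool:
  rows:
    - [[0,0,0],0,7.0]
    - [[0,0,0],0,2.5]
    - [[0,0,0],0,2.5]
    - [[0,0,0],0,2.5]
    - [[0,0,0],0,2.5]
  squeeze: 25

```text
clock: 15.42
eef_pos: [478.8, -371.8, 127.8]
tcp_rot: [3.14, -0.0, 0.748]
contact_force: [-1.8, 1.8, 6.5]
opening: 0.393
```

Request:
servo_tool:
  rows:
    - [[0,0,1.0],0,2.5]
    - [[0,0,2.0],0,2.5]
    - [[0.4,1.5,1.0],-0.06,2.5]
    - [[0.4,3.0,0.5],-0.06,2.5]
    - [[0.4,3.6,0],-0.06,2.5]
  squeeze: 60

```text
clock: 15.83
eef_pos: [491.2, -291.7, 173.6]
tcp_rot: [3.137, -0.002, 0.562]
contact_force: [1.4, 0.7, -1.4]
opening: 0.383
```

Request:
servo_tool:
  rows:
    - [[0.4,3.7,0],-0.06,2.5]
    - [[0.4,3.7,0],-0.06,2.5]
    - [[0,3.7,0],-0.06,2.5]
    - [[0,3.7,0],-0.06,2.5]
    - [[0,3.7,0],-0.06,2.5]

```text
clock: 16.25
eef_pos: [498.0, -103.9, 172.1]
tcp_rot: [3.141, -0.001, 0.264]
contact_force: [0.6, 0.7, -2.3]
opening: 0.382
```

Request:
servo_tool:
  rows:
    - [[0,3.7,0],-0.06,2.5]
    - [[0,3.7,0],-0.06,2.5]
    - [[0,3.7,0],-0.06,2.5]
    - [[0,3.7,0],-0.06,2.5]
    - [[0,3.7,0],-0.028,2.5]

```text
clock: 16.67
eef_pos: [498.0, 81.2, 172.2]
tcp_rot: [-3.141, -0.001, -0.004]
contact_force: [0.5, -0.1, -2.5]
opening: 0.379
```

Request:
servo_tool:
  rows:
    - [[0,3.0,0],0,2.5]
    - [[0,1.0,-0.8],0,2.5]
    - [[0,0,-1.0],0,2.5]
    - [[0,0,-1.0],0,2.5]
    - [[0,0,-0.6],0,2.5]

```text
clock: 17.08
eef_pos: [497.3, 118.4, 135.7]
tcp_rot: [3.141, 0.002, -0.0]
contact_force: [-0.5, 0.0, -2.3]
opening: 0.383
```

Request:
servo_tool:
  rows:
    - [[0,0,-0.6],0,2.5]
    - [[0,0,-0.4],0,2.5]
    - [[0,0,-0.1],0,2.5]
    - [[0,0,0],0,2.5]
  squeeze: 40

```text
clock: 17.42
eef_pos: [499.3, 119.3, 127.5]
tcp_rot: [-3.14, -0.002, -0.002]
contact_force: [-4.1, 3.2, 15.7]
opening: 0.385
```

Request:
servo_tool:
  rows:
    - [[0,0,-0.15],0,2.5]
    - [[-0.6,0,0.0],0,2.5]
    - [[-0.6,0,0.0],0,2.5]
    - [[-0.6,0,0.0],0,2.5]
    - [[-0.6,0,0],0,2.5]
  squeeze: 20

```text
clock: 17.83
eef_pos: [478.7, 119.5, 127.4]
tcp_rot: [-3.14, -0.01, -0.001]
contact_force: [4.5, 0.4, 12.5]
opening: 0.384
```

```bash
python3 t.py s14 280 150 150
```

```text
{'clock': np.float64(17.833), 'eef_pos': array([478.669, 119.468, 127.398]), 'tcp_rot': array([-3.14e+00, -1.00e-02, -1.00e-03]), 'contact_force': array([ 4.472,  0.402, 12.48 ]), 'wrist_torque': array([ 0.146, -0.909,  0.   ]), 'opening': np.float64(0.384)}
side face xz rect [506.1  48.2] [81.8 88.3] 0.3 337 y 147.02438024855638
tilt deg (to robot +) 12.764151321734941
```

View pics/s14z.png

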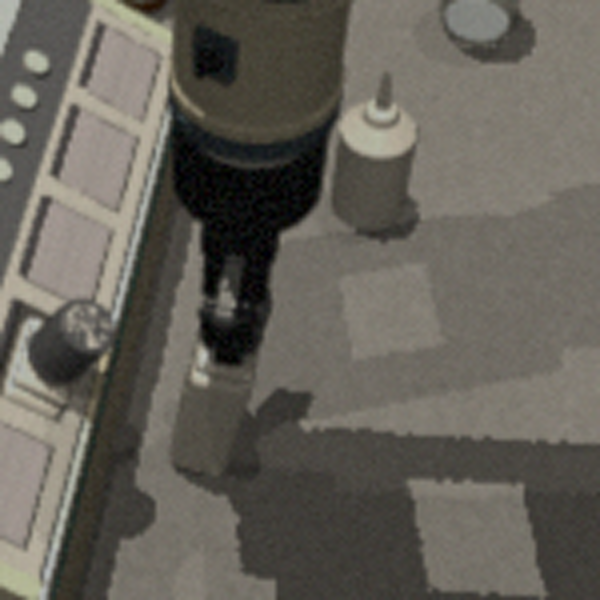

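```bash
python3 tilt.py 280 150 150 147.3 225 477 252 380 175 465 192 375
```

```text
[474.5 147.3   5. ] [463.1 147.3 112.9] tilt 6.032253953141081 108.5179418640174
[505.2 147.3   9.5] [496.6 147.3 108.7] tilt 4.992519632613065 99.5827509685773
```

Request:
servo_tool:
  rows:
    - [[0,0,-0.12],0,2.5]
    - [[-0.6,0,0.0],0,2.5]
    - [[-0.6,0,0.0],0,2.5]
    - [[-0.6,0,-0.05],0,2.5]
    - [[-0.6,0,-0.08],0,2.5]

```text
clock: 18.35
eef_pos: [453.3, 119.3, 124.0]
tcp_rot: [-3.14, -0.007, -0.002]
contact_force: [3.4, 1.3, 7.5]
opening: 0.383
```

```bash
python3 t.py s15 280 150 150
```

```text
{'clock': np.float64(18.35), 'eef_pos': array([453.258, 119.31 , 124.042]), 'tcp_rot': array([-3.14e+00, -7.00e-03, -2.00e-03]), 'contact_force': array([3.367, 1.347, 7.456]), 'wrist_torque': array([ 0.361, -0.783, -0.04 ]), 'opening': np.float64(0.383)}
side face xz rect [494.6  46.2] [ 85.3 105.1] 89.3 329 y 147.07759273497953
tilt deg (to robot +) 45.557206708320024
```

View pics/s15z.png

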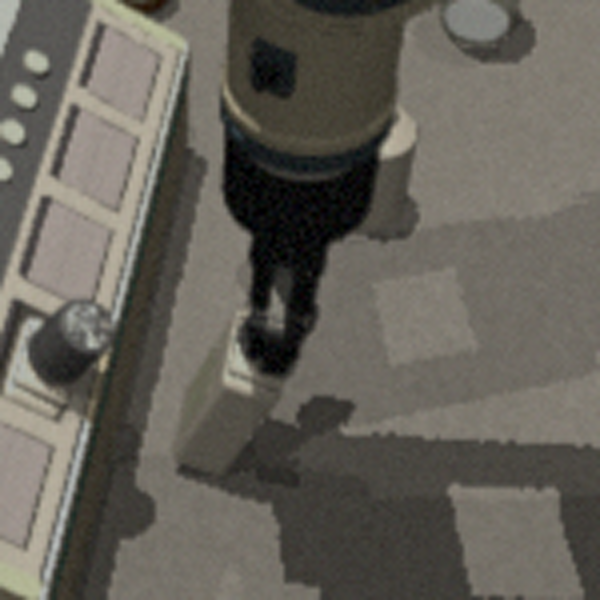

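Request:
servo_tool:
  rows:
    - [[-0.6,0,-0.13],0,2.5]
    - [[-0.6,0,-0.15],0,2.5]
    - [[-0.6,0,-0.18],0,2.5]
    - [[-0.6,0,-0.2],0,2.5]
    - [[-0.5,0,-0.2],0,2.5]

```text
clock: 18.82
eef_pos: [422.9, 119.2, 114.4]
tcp_rot: [-3.141, -0.004, -0.002]
contact_force: [3.0, 1.3, 4.4]
opening: 0.385
```

Request:
servo_tool:
  rows:
    - [[0,0,0],0,2.5]
    - [[0,0,0],0,2.5]
  squeeze: 20

```text
clock: 18.98
eef_pos: [422.0, 119.3, 114.0]
tcp_rot: [-3.141, -0.002, -0.001]
contact_force: [-0.4, -0.3, 5.5]
opening: 0.385
```

Request:
servo_tool:
  rows:
    - [[0,0,0],0,2.5]
    - [[0,0,0.5],0,2.5]
    - [[0,0,1.5],0,2.5]
    - [[0,0,2.5],0,2.5]
    - [[0,0,2.5],0,2.5]
  squeeze: 110

```text
clock: 19.4
eef_pos: [419.7, 118.7, 183.4]
tcp_rot: [3.14, 0.004, -0.001]
contact_force: [0.9, -0.5, -1.4]
opening: 0.371
```

Request:
servo_tool:
  rows:
    - [[0,0,2.5],0,2.5]
    - [[0,0,2.5],0,2.5]
    - [[0,0,2.5],0,2.5]
    - [[0,0,0],0,2.5]
    - [[0,0,0],0,2.5]

```text
clock: 19.82
eef_pos: [421.3, 119.2, 259.1]
tcp_rot: [-3.141, -0.001, -0.001]
contact_force: [0.3, -0.1, -1.8]
opening: 0.375
```

```bash
python3 wb.py w16
```

```text
{'clock': np.float64(19.82), 'eef_pos': array([421.33, 119.25, 259.13]), 'contact_force': array([ 0.33, -0.08, -1.82]), 'opening': np.float64(0.37)} yaw -0.0007356640283557869
bottle back face n [ 0.863 -0.001  0.505] c [476.7 119.6 215.8] 4799 tilt 30.36 yaw -0.05
foot [489.5 119.9 158.2] rel TCP [  68.2    0.6 -100.9] height over mouth 77.5 x_w -61.7 y [ 94.3 145.5]
```

View pics/w16.png

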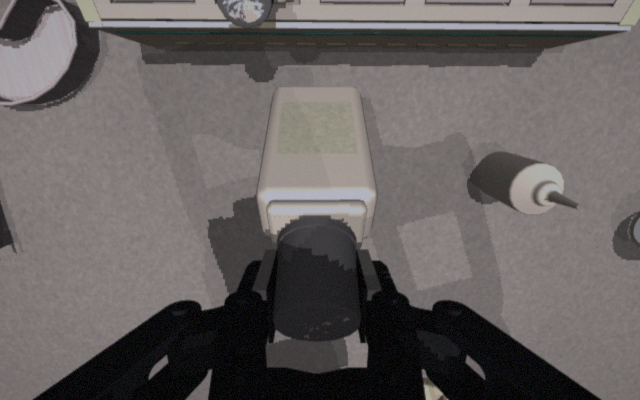

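Request:
servo_tool:
  rows:
    - [[0,2.5,0],0,2.5]
    - [[0,3.5,0],0,2.5]
    - [[0.5,3.5,0],0,2.5]
    - [[1.5,2.0,0],0,2.5]
    - [[2.0,0.4,-0.2],0,2.5]

```text
clock: 20.28
eef_pos: [459.8, 241.1, 254.6]
tcp_rot: [3.141, 0.003, 0.002]
contact_force: [-0.6, 0.3, -2.3]
opening: 0.375
```

Request:
servo_tool:
  rows:
    - [[2.0,0,-0.2],0,2.5]
    - [[1.4,0,-0.25],0,2.5]
    - [[0,0,0],0,2.5]
    - [[0,0,0],0,2.5]
    - [[0,0,0],0,2.5]

```text
clock: 20.7
eef_pos: [493.9, 237.7, 250.9]
tcp_rot: [3.141, 0.003, -0.001]
contact_force: [0.3, 0.5, -1.6]
opening: 0.373
```

```bash
python3 wb.py w17
```

```text
{'clock': np.float64(20.7), 'eef_pos': array([493.94, 237.74, 250.93]), 'contact_force': array([ 0.34,  0.51, -1.63]), 'opening': np.float64(0.37)} yaw -0.001046038467840571
bottle back face n [0.865 0.001 0.502] c [549.1 237.9 207.4] 4798 tilt 30.11 yaw 0.05
foot [561.8 238.3 149.6] rel TCP [  67.8    0.6 -101.3] height over mouth 33.9 x_w -3.4 y [212.8 263.9]
```

View pics/w17.png

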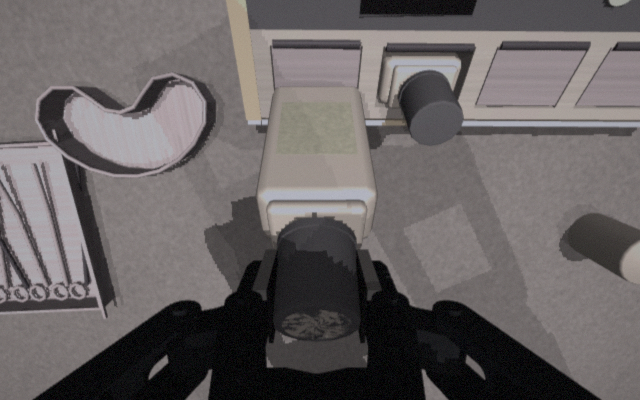

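Request:
servo_tool:
  rows:
    - [[0.7,0,-0.8],0,2.5]
    - [[0.6,0,-1.04],0,2.5]
    - [[0.6,0,-1.04],0,2.5]
    - [[0.6,0,-1.04],0,2.5]
    - [[0.6,0,-1.04],0,2.5]
  squeeze: 80

```text
clock: 21.17
eef_pos: [526.1, 238.3, 200.7]
tcp_rot: [3.141, 0.001, -0.0]
contact_force: [-1.7, -0.3, -2.0]
opening: 0.379
```

Request:
servo_tool:
  rows:
    - [[0.5,0,-0.87],0,2.5]
    - [[0.3,0,-0.52],0,2.5]
    - [[0.15,0,-0.26],0,2.5]
    - [[0.1,0,-0.17],0,2.5]

```text
clock: 21.5
eef_pos: [536.7, 238.4, 183.5]
tcp_rot: [3.141, 0.001, -0.0]
contact_force: [-1.0, -0.0, -2.0]
opening: 0.377
```

Request:
servo_tool:
  rows:
    - [[0.1,0,-0.17],0,2.5]
    - [[0.1,0,-0.17],0,2.5]
    - [[0.1,0,-0.17],0,2.5]

```text
clock: 21.75
eef_pos: [539.8, 238.6, 179.4]
tcp_rot: [-3.141, -0.001, -0.0]
contact_force: [-1.3, -0.0, -1.5]
opening: 0.374
```

Request:
servo_tool:
  rows:
    - [[0.1,0,-0.17],0,2.5]
    - [[0.15,0,-0.26],0,2.5]
    - [[0.15,0,-0.26],0,2.5]

```text
clock: 22.0
eef_pos: [543.8, 238.6, 172.2]
tcp_rot: [-3.141, -0.0, -0.0]
contact_force: [0.2, 0.1, -1.8]
opening: 0.372
```

Request:
servo_tool:
  rows:
    - [[0.25,0,-0.43],0,2.5]
    - [[0.25,0,-0.43],0,2.5]
    - [[0.25,0,-0.43],0,2.5]
    - [[0.25,0,-0.43],0,2.5]
    - [[0.25,0,-0.43],0,2.5]
  squeeze: 50

```text
clock: 22.42
eef_pos: [556.4, 238.5, 150.1]
tcp_rot: [3.142, 0.0, -0.0]
contact_force: [-0.9, -0.2, -2.4]
opening: 0.372
```

Request:
servo_tool:
  rows:
    - [[0.2,0,-0.35],0,2.5]
    - [[0,0,0],0,2.5]
  squeeze: 30

```text
clock: 22.58
eef_pos: [558.1, 238.3, 146.2]
tcp_rot: [3.141, 0.001, -0.0]
contact_force: [-0.5, 1.0, -2.5]
opening: 0.372
```

Request:
servo_tool:
  rows:
    - [[0.15,0,-0.26],0,2.5]
    - [[0.15,0,-0.26],0,2.5]
    - [[0,0,0],0,2.5]

```text
clock: 22.83
eef_pos: [561.2, 238.5, 141.6]
tcp_rot: [3.142, 0.0, -0.0]
contact_force: [-0.4, 0.0, -2.3]
opening: 0.375
```

Request:
servo_tool:
  rows:
    - [[0.1,0,-0.17],0,2.5]
    - [[0,0,0],0,2.5]

```text
clock: 23.0
eef_pos: [561.8, 238.7, 140.9]
tcp_rot: [-3.141, 0.001, -0.0]
contact_force: [-4.8, 0.5, 5.1]
opening: 0.375
```

Request:
servo_tool:
  rows:
    - [[0.1,0,-0.17],0,2.5]
    - [[0,0,0],0,2.5]

```text
clock: 23.17
eef_pos: [561.9, 238.9, 140.8]
tcp_rot: [-3.141, 0.002, -0.001]
contact_force: [-14.2, 0.7, 21.4]
opening: 0.371
```

Request:
servo_tool:
  rows:
    - [[-0.1,0,0.15],0,2.5]
    - [[0,0,0],0,3.4]
    - [[0,0,0],0,5.5]
    - [[0,0,0],0,6.0]
    - [[0,0,0],0,6.0]
  squeeze: 20

```text
clock: 23.58
eef_pos: [562.5, 238.6, 140.1]
tcp_rot: [-3.141, -0.001, -0.0]
contact_force: [-0.6, 0.3, 0.0]
opening: 0.699
```

Request:
servo_tool:
  rows:
    - [[-0.3,0,0.5],0,6.0]
    - [[-0.5,0,1.5],0,6.0]
    - [[-0.5,0,2.5],0,6.0]
    - [[-1.0,0,3.0],0,6.0]
    - [[-1.0,0,3.0],0,6.0]

```text
clock: 24.0
eef_pos: [528.3, 238.4, 247.0]
tcp_rot: [3.141, 0.0, -0.0]
contact_force: [0.8, -0.0, 0.8]
opening: 0.704
```

Request:
servo_tool:
  rows:
    - [[0,0,0],0,6.0]
    - [[0,0,0],0,6.0]

```text
clock: 24.17
eef_pos: [529.7, 239.1, 248.3]
tcp_rot: [-3.14, -0.005, 0.0]
contact_force: [0.7, 0.2, -0.7]
opening: 0.705
```

```bash
python3 t.py s18 220 130 170; python3 - <<'E'
from wr import *
s=r.sense(); f=grab("wrist","w18"); np.savez("w18.npz",s=s["eef_pos"],rot=s["tcp_rot"],**f)
E
python3 capchk.py w18 238.6; python3 capchk.py w18 162.6
```

```text
{'clock': np.float64(24.167), 'eef_pos': array([529.65 , 239.051, 248.269]), 'tcp_rot': array([-3.14 , -0.005,  0.   ]), 'contact_force': array([ 0.652,  0.167, -0.745]), 'wrist_torque': array([-0.043,  0.02 ,  0.078]), 'opening': np.float64(0.705)}
side face xz rect [572.3  94.6] [202.7  52.9] 55.9 470 y 266.3646367098691
tilt deg (to robot +) -46.71644224654565
cap top h [45.6631774  49.44397346 50.37381119] circle ((-2.407747745513916, 1.1750541925430298), 17.40339469909668)
cap top normal (array([-0.49715116,  0.00253835,  0.86766024]), array([555.55020965, 239.48533485, 164.1068102 ]), 1427)
shoulder h [-5.24916831  0.0428378   7.51706665]
cap top h [45.69081935 49.67118551 50.58267285] circle ((-3.181647300720215, 1.0701088905334473), 17.395221710205078)
cap top normal (array([-0.49678572,  0.00602372,  0.86785233]), array([554.82882512, 163.62631377, 163.98054939]), 1442)
shoulder h [-5.28870413  0.22554422  7.56666999]
```

View pics/w18.png

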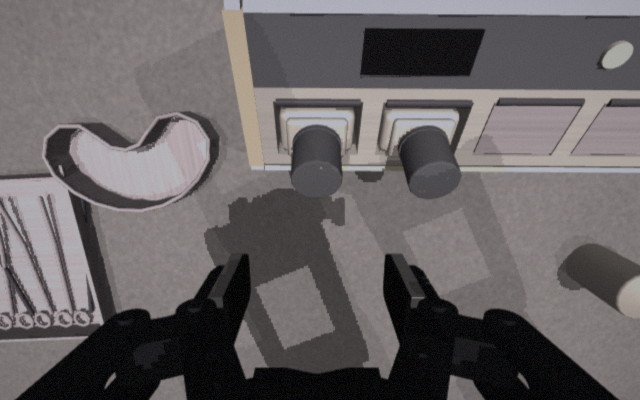

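View pics/s18.png

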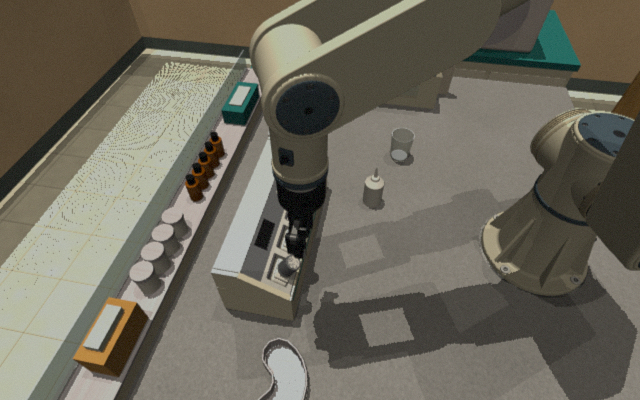

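Both caps stand 50 mm out of the mouth at 30° (normals ≈ (-0.497, 0, 0.868)), centred within about 3 mm. In w18 they are at px (317,160) and (430,165), with both shoulders flush. The gripper is clear of everything, and in the side view the dropper, cup and dish are where they were. I'm handing in.

```bash
python3 -c "
from rig import r
print(r.sign_off()); print(r.sense()['clock'])"
```

```text
the job is handed in; nothing more can be done
None
the job is handed in; nothing more can be done
```

Both rinse bottles stand home in free wells, the first in well3 and the second in well4, and I handed the job in at about 24 s of the 72 s.

- **Method:** The tool can only point down, so I tipped each bottle to the wells' 30° slope by pivoting it in a light grip against the worktop, then lowered it along the well's axis.
- **Wells tried:** The first bottle stopped hard half-way in well1, with about 78 N at the wrist, so I lifted it out and moved it to well3. I did not try well0 or well2.
- **Last checks, from wrist-camera depth:** Both cap tops are 49.5–49.7 mm above the mouth (50 expected). Their axes are within about 0.5° of the wells', and they sit 2.4 and 3.2 mm down-slope of the centre line. The floor was felt at the end of each lowering (30 and 26 N), and the gripper was open, lifted clear and reading no contact force.
- **What went wrong or differed:**
    - The first tipping try slid the bottle instead of tilting it, until I pressed harder.
    - The depth worked out from arm travel read about 95 mm at the floor against the true 100 mm, which I put down to the estimate of the foot's position.
- **Bystanders:** The dropper, cup and dish looked unmoved in the last pictures. I did not measure them or look at the amber bottle, jar and beaker again at the end.

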